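# Lock the fulcrum pin of a herb press with its R-clip

## Task

Get the lever press ready for use: push its fulcrum pin fully home through the bracket, then take the R-clip from the slotted block, feel its straight leg into the pin's cross-hole and push it through until the bow springs over the pin, and let go. The pin has turned in its bore, so the hole is not upright: feel for it and never force anything: keep every push on the press and pin under about 35 newtons. Leave the other things on the table where they are.

Things in the scene. Friction and masses are not known exactly. Their poses are not given: they have to be found in the camera images.
- press: Small lever press for herbs: wooden base 280 x 110 mm on rubber feet, green bracket at the +y end with two cheeks (tops 154 mm high), flat steel lever (11 mm thick, top 148 mm high) from it towards -y over a perforated pot. Fixed. Origin: under the middle of the base, on the table. x: along the fulcrum pin, the way it is pushed in; y: along the lever towards the bracket; z up.
- pin_head (a point): Middle of the flat outer end face (30 mm wide) of the dark head of the steel fulcrum pin, on the pin's axis, 135 mm above the table. Push here, level, along the press's +x. Axes as the press's. The pin drags with about 4 N and stops dead when its washer meets the cheek. A short handle with a red end hangs from the head; two stop pegs stand beside it, 31 mm lower.
- pin (a joint): How far the pin has been pushed in, m: starts at 0 to 0.008, 0.038 is home (washer against the cheek).
- pin_hole (a point): Middle of the 6.6 mm cross-hole, on the axis of the 24 mm pin, 66 mm from pin_head and 12 mm from the pin's far end; 15.5 mm beyond the far cheek once the pin is home. Axes as the press's. Its turn is not measured: the hole lies in line with the hanging handle, 0.25 to 0.65 rad off upright, to a side you must find. A leg working in the hole turns the pin easily.
- clip_coil (a point): Middle of the coil of the bright 5 mm steel-wire R-clip, which stands leg down in the slotted block. Coil 27 mm across, 10 mm thick along x: grip it across x. z up; the straight leg runs down parallel to z at y = -11 mm, its bevelled tip 102.5 mm below here; the bow is on the +y side, its flared end 84.5 mm below here. Weighs 75 g. Lift it 50 mm to leave the slot, in which it leans up to 0.1 rad.
- clip_seat (a point): Point on the axis of the clip's leg (y = -11 mm, z = -52 mm from clip_coil) level with the middle of the bow; it comes to the middle of the pin's hole when the clip is fully home. Axes as clip_coil's.
- clip_bow (a joint): How far the clip's bow is sprung open, rad: 0 is closed; it passes about 0.1 as it rides over the pin (some 5 to 20 N along the leg), then snaps back towards 0; pushed on, the clip is stopped by the bow on the pin. Either side of the pin may take the bow.
- rack: Pale wooden block, 78 x 46 x 60 mm, fixed, with three slots 6.5 mm wide and 46 mm deep along its y; the clip stands in the middle one. Origin under its middle, z up.
- vial_3: Small glass vial with a red cap, 26 mm wide, 67 mm high, loose bystander; origin under its middle.
- beaker_250: Clear glass beaker, 73 mm wide, 103 mm high, loose bystander; origin under its middle.
- salve_tin: Round aluminium tin, 59 mm wide, 28 mm high, loose bystander; origin under its middle.

How it is judged:
By the outcome, as a careful person would: the job done as asked, in the order asked, and still so for the second after the job is handed in, with the robot touching nothing.
It also fails if it takes over 72 s, if anything falls off the work surface, if the arm or the gripper's body presses on something with over 40 N, if the wrist force passes 120 N, or if a joint passes its speed limit or range.

## Robot

A 6-joint arm with a two-finger parallel gripper is mounted at the origin on a cart in front of the work surface, level with it; the furniture and walls round the work are solid. World frame = base frame: x ahead of the robot, y to its left, z up, the work surface at z = 0. Lengths are in mm, angles in rad, forces in N, time in s.
With the tool pointing down it reaches from about 300 to 775 mm from the base axis. Payload 14.6 kg.
Tool frame: the origin (TCP) lies midway between the tips of the shut fingers; the grasp point (between the pads) lies 19 mm behind it; z points along the fingers, y is the direction in which the jaws open and shut (so a half turn about z gives the same grasp; the last joint's range is limited). The gripper opens to 85 mm and grips with 20 to 120 N. Pads are 22 mm wide; open, the fingers measure 114 mm over their backs; the gripper's body (76 mm by 85 mm) begins 54 mm behind the grasp point. The pads swing forward as they close: fully open they stand 13 mm farther back than shut.
Start: joints at [1.107, 0.3, 1.521, -0, 1.321, -0.067], TCP at [212.554, 507.257, 231.281] pointing down, gripper open.
Joint ranges: [-3.03, 3.03], [-0.79, 2.21], [0.23, 2.52], [-1.04, 4.18], [0, 3.07], [-2.55, 2.55]. Speed limits (rad/s): [2.22, 2.22, 2.57, 3.14, 3.14, 3.14].

## Interface

Orientations are given as a rotation vector (axis times angle).
In Python, from workcell import bot gives the robot as it stands.
- The arm moves only by the tool apply_moves, never from a script. Its argument "targets" is a list that holds one entry, the list of rows, each a list of 7 numbers: the closure, from 0 (fully open) to 1 (shut), then the shift along the tool's x, y, z in cm, then the turn, a rotation vector about the tool's x, y, z in degrees. In form: [[[claw, tx, ty, tz, rx, ry, rz], ...]]. A call has 1 to 10 rows; each row shifts and turns the commanded pose from where the row before left it, along the tool's axes as they then stand; what a row does not reach is not made up. A row lasts 1/8 s, in which the tool goes at most 62.5 mm and 10.7 degrees, less where a joint would pass 70% of its speed; a pose out of reach is approached as far as the arm can. A call with a gripper value outside its range is refused whole. The fingers move at their own pace and stop on an object; "grip_force" is the grip in N (left out, the last holds). Time passes only in rows, so rows that do not move let the fingers close. It gives the time, the measured TCP pose, the force and the opening at its end, in the units of the state.
- bot.state(): the state, without advancing time (a new reading comes with each control period).
- bot.read_camera(name): name is "side" or "top" or "wrist"; returns a dict with "pixels" (420x560x3 uint8, blue, green, red), "camera_matrix" (3x3 intrinsics, pixels), "camera_from_world" (4x4, takes a point from world to camera coordinates). Camera axes: x right, y down, z forward; pixel columns grow to the right and rows downward; lengths in mm; the calibration is good to about 2 mm. A picture is of the moment at which its call begins. There is no depth.
- bot.hand_in(): hands the job in, once; it reports no verdict.
The state is a dict: "time": time; "q": joint angles; "dq": joint speeds; "tau": joint torques, N m; "position": TCP position; "eef_rot": TCP orientation; "wrist_force": force on the tool from outside, world axes, zero at the start; "moment": the same for the moment, N m; "finger_gap": finger opening in mm.
Only numpy, scipy, OpenCV 4.12 (cv2) and the standard library are available. Lean on these libraries where they do the work, as an engineer would, in place of code of your own. Each camera call takes 0.05 s, during which the arm holds its last target.

## Working session

There is one attempt and no reset: what is moved stays moved. The work goes in short steps, Python scripts to look and compute and a tool call to move; the robot and the scene stay as the last step left them, time stands still between calls to the robot, and variables do not carry over. Pictures are saved under pics/ and viewed, and the job is handed in when it is done.

Besides the shell and the picture viewer there is one more tool, called after ">>>" as name(argument=value, ...), one argument or row to a line, values as JSON. apply_moves: Moves the arm, as the interface text tells. Its arguments: {"type":"object","properties":{"targets":{"type":"array","items":{"type":"array","items":{"type":"array","items":{"type":"number"}}}},"grip_force":{"type":"number"}},"required":["targets"]}

```bash
ls; mkdir -p pics; python3 - <<'E'
from workcell import bot
import cv2,numpy as np
print(bot.state())
for n in ["side","top","wrist"]:
    r=bot.read_camera(n); cv2.imwrite(f"pics/{n}0.png",r["pixels"]); print(n,r["camera_matrix"].tolist(),np.round(r["camera_from_world"],4).tolist())
E
```

```text
pics
{'time': 0.0, 'q': array([ 1.10739417e+00,  3.00502819e-01,  1.52159841e+00, -1.71092114e-06,
        1.32069890e+00, -6.66165195e-02]), 'dq': array([ 0.00113171, -0.00028307,  0.00040645,  0.00059478,  0.00099351,
       -0.00077287]), 'tau': array([-5.93713448e-04, -5.43504167e+01, -3.61782789e+01, -1.64131143e-04,
        4.06164370e-03,  1.55759523e-05]), 'position': array([212.4547715 , 507.04978722, 230.69658407]), 'eef_rot': array([-6.19126066e-01, -3.07966021e+00,  1.83098700e-03]), 'wrist_force': array([-1.11906876,  0.44576852, -0.07838412]), 'moment': array([-0.04186315,  0.01426479,  0.01330579]), 'finger_gap': 85.84480010254697}
side [[389.9192142987631, 0.0, 285.6184472173467], [0.0, 389.9192142987631, 208.19911027495658], [0.0, 0.0, 1.0]] [[-0.0264, 0.9996, -0.0025, -28.6456], [0.7912, 0.0194, -0.6113, -442.9377], [-0.611, -0.0181, -0.7914, 1599.1953], [0.0, 0.0, 0.0, 1.0]]
top [[464.18971241829706, 0.0, 283.33361812209324], [0.0, 464.18971241829706, 205.82725140009995], [0.0, 0.0, 1.0]] [[0.013, -0.9997, -0.0208, 27.0455], [-0.9969, -0.0113, -0.0775, 649.77], [0.0773, 0.0217, -0.9968, 1079.7043], [0.0, 0.0, 0.0, 1.0]]
wrist [[353.7309156214803, 0.0, 280.48342757488297], [0.0, 353.7309156214803, 212.21638091833745], [0.0, 0.0, 1.0]] [[0.3881, 0.9216, -0.0002, -548.8373], [0.8891, -0.3743, 0.2634, -32.4968], [0.2427, -0.1024, -0.9647, 377.4087], [0.0, 0.0, 0.0, 1.0]]
```

View pics/side0.png

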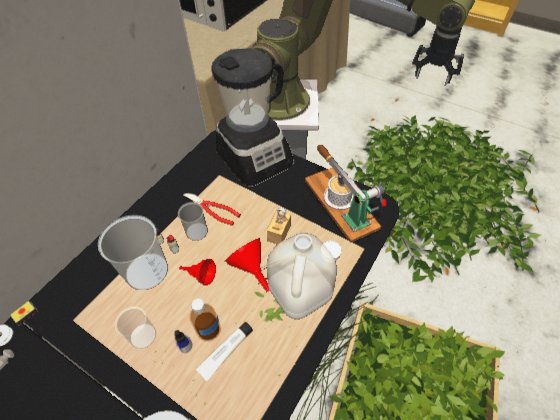

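View pics/top0.png

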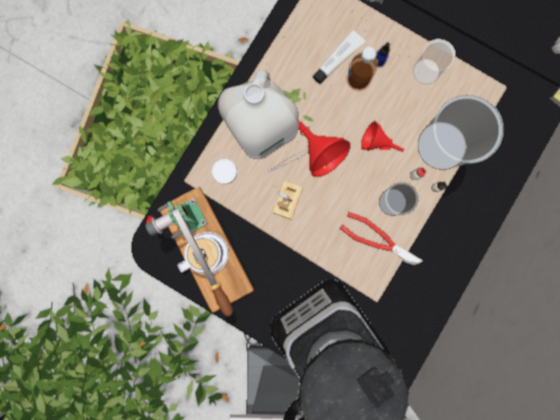

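View pics/wrist0.png

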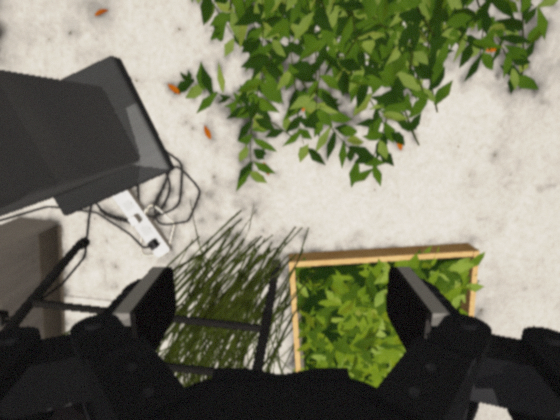

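```bash
python3 - <<'E'
import cv2
s=cv2.imread("pics/side0.png");t=cv2.imread("pics/top0.png")
cv2.imwrite("pics/side0c.png",cv2.resize(s[130:270,255:415],None,fx=5,fy=4.2,interpolation=cv2.INTER_CUBIC)[:600,:800])
cv2.imwrite("pics/top0c.png",cv2.resize(t[140:320,120:330],None,fx=3.3,fy=3.3,interpolation=cv2.INTER_CUBIC))
E
```

```text
(no output)
```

View pics/side0c.png

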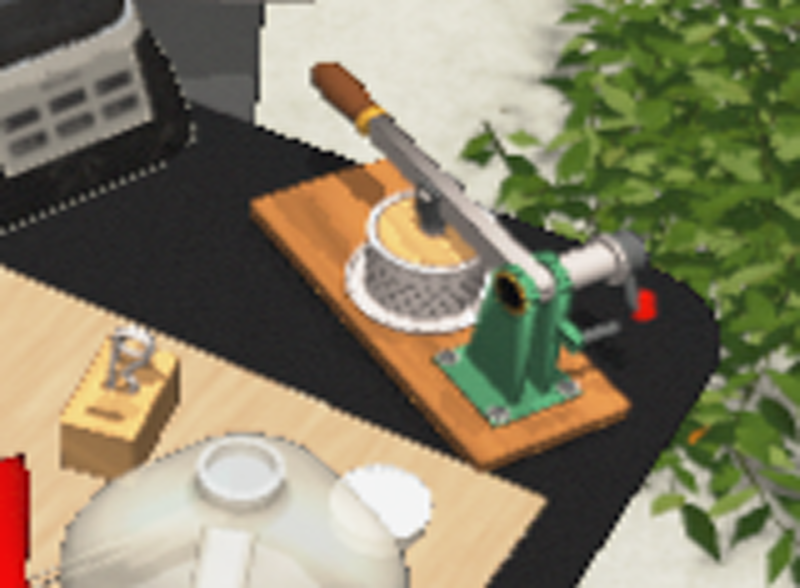

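View pics/top0c.png

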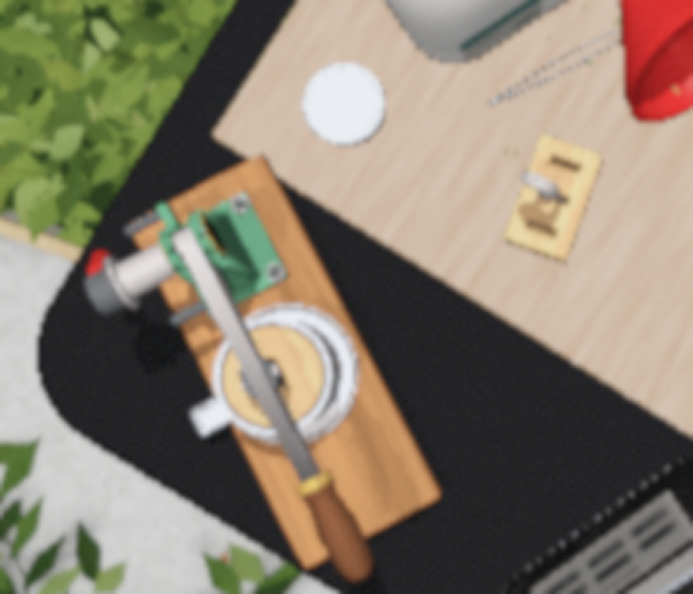

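```bash
cat > h.py <<'E'
from workcell import bot
import cv2,numpy as np
from scipy.spatial.transform import Rotation as R
def ray(c,px):
    K=c["camera_matrix"];T=c["camera_from_world"]
    d=T[:3,:3].T@np.linalg.solve(K,[px[0],px[1],1.]);o=-T[:3,:3].T@T[:3,3]
    return o,d/np.linalg.norm(d)
def plane(c,px,z):
    o,d=ray(c,px);return o+d*(z-o[2])/d[2]
def tri(*obs):
    A=np.zeros((3,3));b=np.zeros(3);L=[]
    for c,p in obs:
        o,d=ray(c,p);P=np.eye(3)-np.outer(d,d);A+=P;b+=P@o;L.append((o,P))
    x=np.linalg.solve(A,b);return x,[round(float(np.linalg.norm(P@(x-o))),1) for o,P in L]
def proj(c,X):
    T=c["camera_from_world"];v=c["camera_matrix"]@(T[:3,:3]@np.asarray(X)+T[:3,3]);return v[:2]/v[2]
def snap(n,f,crop=None,fx=1):
    c=bot.read_camera(n)
    np.savez("pics/"+f+".npz",**c)
    im=c["pixels"]
    if crop: x0,y0,x1,y1=crop; im=im[y0:y1,x0:x1]
    cv2.imwrite("pics/"+f+".png",cv2.resize(im,None,fx=fx,fy=fx,interpolation=cv2.INTER_CUBIC))
    return c
def load(f): return dict(np.load("pics/"+f+".npz"))
E
python3 - <<'E'
from h import *
np.set_printoptions(precision=1,suppress=True)
S=bot.read_camera("side");T=bot.read_camera("top")
s=lambda x,y:(255+x/5,130+y/4.2)
t=lambda x,y:(120+x/3.3,140+y/3.3)
for n,a,b in [("c++",(485,467),(262,155)),("c+-",(250,207),(440,493)),("c-+",(628,405),(133,238)),("head",(632,258),(100,295)),("red",(646,303),(98,262)),
 ("lever tip",(332,70),(360,570)),("coil",(133,345),(545,185)),("ferrule",(372,118),(315,485)),("rack near L",(60,415),(508,243)),("rack",(180,355),(602,160)),("rack",(135,430),(548,135)),("rack",(112,330),(562,258))]:
    print(n,tri((S,s(*a)),(T,t(*b))))
print(bot.state()["time"])
E
```

```text
c++ (array([693.1, 240.9,  19.6]), [2.9, 2.9])
c+- (array([451. , 104.4,  20.6]), [1.1, 1.1])
c-+ (array([631.8, 335.2,  11.6]), [2.0, 2.0])
head (array([587.1, 322.2, 125. ]), [1.3, 1.3])
red (array([609.8, 331.3, 103.5]), [1.6, 1.6])
lever tip (array([412.7, 149. , 133.2]), [4.6, 4.6])
coil (array([663.6,  32.2, 116.9]), [2.9, 2.9])
ferrule (array([466.8, 175.1, 137.5]), [1.2, 1.2])
rack near L (array([637.3,  23. ,   4.2]), [35.4, 35.4])
rack (array([679.8,  26.9, 129.9]), [35.0, 35.0])
rack (array([702.7,  32.7,  72.9]), [4.3, 4.3])
rack (array([617.6,  19.1,  73.4]), [1.5, 1.5])
0.25
```

```bash
python3 - <<'E'
from h import *
np.set_printoptions(precision=3,suppress=True)
W=bot.read_camera("wrist");st=bot.state();print(st["time"],st["position"])
T=W["camera_from_world"];Rt=R.from_rotvec(st["eef_rot"]).as_matrix()
cw=-T[:3,:3].T@T[:3,3]
print("tool axes\n",Rt); print("cam in tool",Rt.T@(cw-st["position"])); print("cam axes in tool\n",Rt.T@T[:3,:3].T)
E
```

```text
0.3 [212.544 507.199 231.11 ]
tool axes
 [[-0.922  0.386 -0.   ]
 [ 0.386  0.922 -0.   ]
 [-0.    -0.    -1.   ]]
cam in tool [  67.123   -0.908 -141.647]
cam axes in tool
 [[-0.002 -0.965 -0.263]
 [ 1.    -0.002  0.   ]
 [-0.001 -0.263  0.965]]
```

```bash
cat >> h.py <<'E'
def toolR(xaxis_deg, tilt=0, ):
    "tool down, tool x at azimuth"
    a=np.radians(xaxis_deg);x=np.array([np.cos(a),np.sin(a),0]);z=np.array([0,0,-1.]);return np.stack([x,np.cross(z,x),z],1)
def plan(p1,R1,n,claw,start=None,dec=2):
    import json
    st=bot.state()
    p,Rm=(st["position"],R.from_rotvec(st["eef_rot"]).as_matrix()) if start is None else start
    p0,R0=p.copy(),Rm.copy();p1=np.asarray(p1,float)
    rv=(R.from_matrix(R0.T@R1)).as_rotvec();rows=[]
    for i in range(1,n+1):
        f=i/n;pt=p0+(p1-p0)*f;Rt=R0@R.from_rotvec(rv*f).as_matrix()
        d=np.round(Rm.T@(pt-p)/10,dec);w=np.round(np.degrees(R.from_matrix(Rm.T@Rt).as_rotvec()),1)
        rows.append([claw]+[float(x)+0 for x in d]+[float(x)+0 for x in w])
        p=p+Rm@d*10;Rm=Rm@R.from_rotvec(np.radians(w)).as_matrix()
    print(json.dumps([rows]));return p,Rm
def show():
    s=bot.state();np.set_printoptions(precision=2,suppress=True)
    print("t",round(s["time"],3),"p",s["position"],"f",s["wrist_force"],"gap",round(s["finger_gap"],1),"q",s["q"]);print(R.from_rotvec(s["eef_rot"]).as_matrix());return s
E
python3 - <<'E'
from h import *
plan([535,400,250],toolR(119.4),9,0.0)
E
```

```text
[[[0.0, -3.76, 0.29, -0.21, 0.0, 0.0, 4.2], [0.0, -3.74, 0.56, -0.21, 0.0, 0.0, 4.2], [0.0, -3.68, 0.83, -0.21, 0.0, 0.0, 4.2], [0.0, -3.61, 1.1, -0.21, 0.0, 0.0, 4.2], [0.0, -3.52, 1.36, -0.21, 0.0, 0.0, 4.2], [0.0, -3.42, 1.62, -0.21, 0.0, 0.0, 4.2], [0.0, -3.28, 1.86, -0.21, 0.0, 0.0, 4.3], [0.0, -3.14, 2.1, -0.21, 0.0, 0.0, 4.2], [0.0, -2.97, 2.33, -0.21, 0.0, 0.0, 4.2]]]
```

>>> apply_moves(
  targets=[
    [[1, -3.8, 0.3, -0.2, 0, 0, 4.2], [1, -3.7, 0.6, -0.2, 0, 0, 4.2], [1, -3.7, 0.8, -0.2, 0, 0, 4.2], [1, -3.6, 1.1, -0.2, 0, 0, 4.2], [1, -3.5, 1.4, -0.2, 0, 0, 4.2], [1, -3.4, 1.6, -0.2, 0, 0, 4.2], [1, -3.3, 1.9, -0.2, 0, 0, 4.2], [1, -3.1, 2.1, -0.2, 0, 0, 4.2], [1, -3.0, 2.3, -0.2, 0, 0, 4.2]],
  ],
  grip_force=40,
)

```text
time: 1.42
position: [536.2, 400.3, 249.2]
eef_rot: [-1.587, -2.711, 0.0]
wrist_force: [-0.1, -0.2, 0.5]
finger_gap: 0.2
```

```bash
python3 - <<'E'
from h import *
show(); snap("wrist","w1",fx=1.4)
E
```

```text
t 1.425 p [536.21 400.31 249.2 ] f [-0.08 -0.16  0.5 ] gap 0.2 q [0.59 0.56 1.11 0.   1.47 0.07]
[[-0.49  0.87 -0.  ]
 [ 0.87  0.49 -0.  ]
 [ 0.   -0.   -1.  ]]
```

View pics/w1.png

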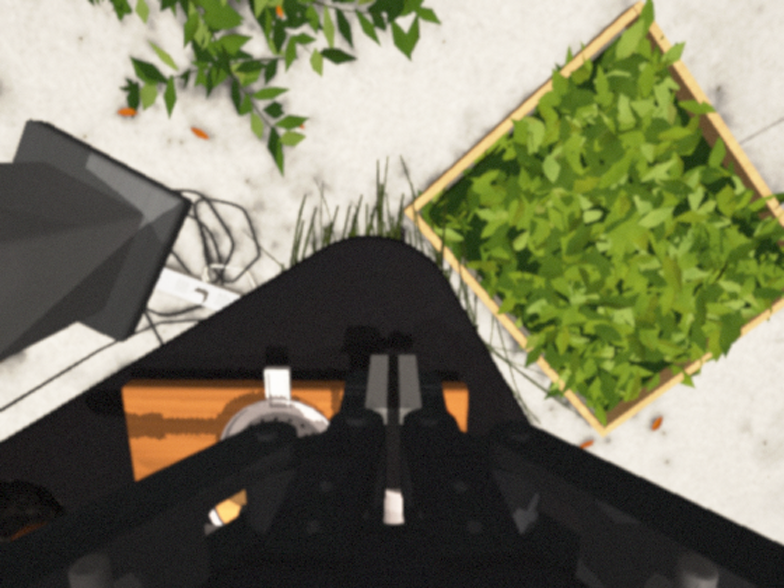

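```bash
python3 - <<'E'
from h import *
np.set_printoptions(precision=1,suppress=True)
S=bot.read_camera("side");T=snap("top","top1",(120,170,220,270),6)
s=lambda x,y:(255+x/5,130+y/4.2)
t=lambda x,y:(120+x/3.3,140+y/3.3)
print(plane(T,t(100,295),135),plane(S,s(632,258),135))
a=plane(T,t(88,300),135);b=plane(T,t(172,265),135);print(a,b,np.degrees(np.arctan2(*(b-a)[[1,0]])))
for p in [(262,155),(440,493),(308,567)]: print(plane(T,t(*p),22))
for p in [(485,467),(250,207),(628,405)]: print(plane(S,s(*p),22))
E
```

```text
[586.9 317.8 135. ] [595.3 320.6 135. ]
[583.5 325.5 135. ] [607.  271.3 135. ] -66.62068666893175
[692.9 237.5  22. ]
[451.2 103.2  22. ]
[397.5 196.6  22. ]
[694.2 243.4  22. ]
[452.1 105.5  22. ]
[638.7 334.4  22. ]
```

View pics/top1.png

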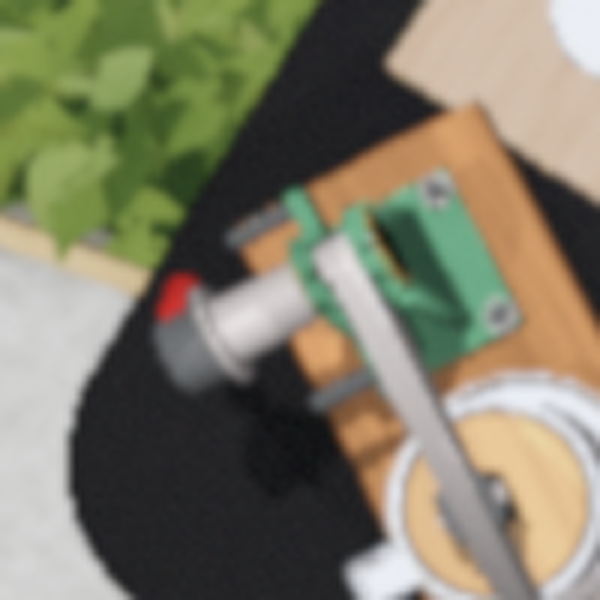

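```bash
python3 - <<'E'
from h import *
plan([568,353,124],toolR(119.4),5,1)
E
```

```text
[[[1, -1.13, 0.1, 2.49, 0.0, 0.0, 0.0], [1, -1.12, 0.09, 2.49, 0.0, 0.0, 0.0], [1, -1.13, 0.1, 2.49, 0.0, 0.0, 0.0], [1, -1.13, 0.09, 2.49, 0.0, 0.0, 0.0], [1, -1.13, 0.1, 2.49, 0.0, 0.0, -0.1]]]
```

>>> apply_moves(
  targets=[
    [[1, 0, 0.1, 4, 0, 0, 0], [1, -1, 0.1, 4, 0, 0, 0], [1, -1.6, 0.1, 4.5, 0, 0, 0], [1, -1.5, 0.1, 0, 0, 0, 0], [1, -1.5, 0.1, 0, 0, 0, 0], [1, 0, 0, 0, 0, 0, 0]],
  ],
)

```text
time: 2.33
position: [568.3, 354.1, 126.8]
eef_rot: [1.584, 2.711, 0.005]
wrist_force: [-0.4, 0.3, 0.0]
finger_gap: -0.1
```

```bash
python3 - <<'E'
from h import *
show(); snap("top","t2",(120,150,240,250),6);snap("side","s2",(320,150,420,240),7)
E
```

```text
t 2.325 p [568.26 354.1  126.76] f [-0.36  0.34  0.  ] gap -0.1 q [ 0.5   0.66  1.25 -0.    1.23 -0.01]
[[-0.49  0.87  0.  ]
 [ 0.87  0.49  0.  ]
 [-0.    0.   -1.  ]]
```

View pics/t2.png

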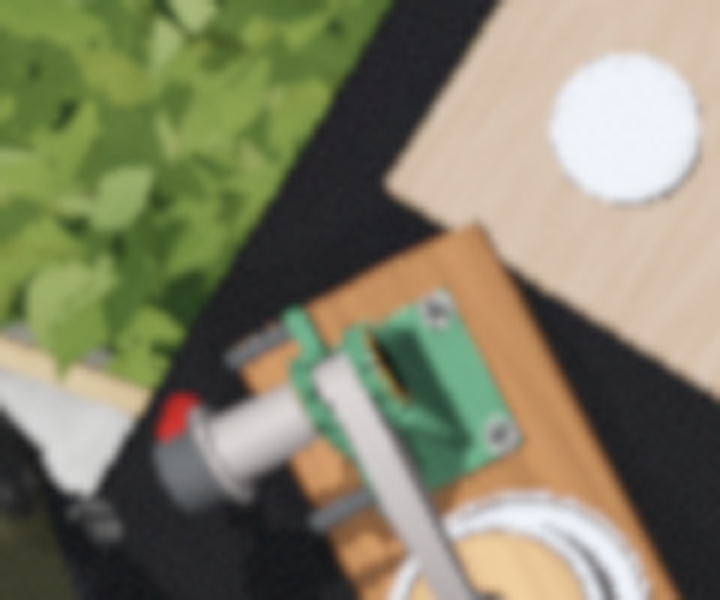

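View pics/s2.png

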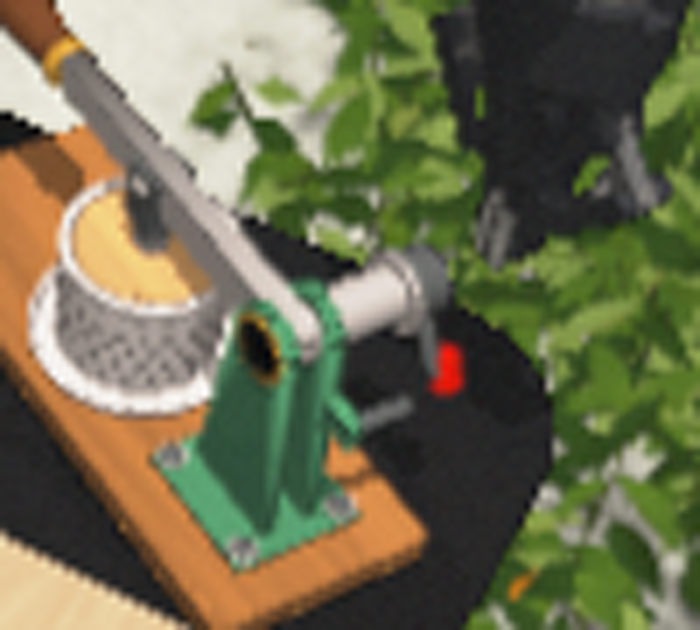

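>>> apply_moves(
  targets=[
    [[1, -0.7, 0, 0, 0, 0, 0], [1, -0.6, 0, 0, 0, 0, 0], [1, -0.4, 0, 0, 0, 0, 0], [1, -0.4, 0, 0, 0, 0, 0], [1, -0.4, 0, 0, 0, 0, 0], [1, -0.4, 0, 0, 0, 0, 0]],
  ],
)

```text
time: 3.18
position: [581.2, 329.4, 124.3]
eef_rot: [-1.583, -2.713, -0.0]
wrist_force: [-2.4, 4.9, -0.4]
finger_gap: -0.3
```

>>> apply_moves(
  targets=[
    [[1, -0.4, 0, 0, 0, 0, 0], [1, -0.4, 0, 0, 0, 0, 0], [1, -0.4, 0, 0, 0, 0, 0], [1, -0.4, 0, 0, 0, 0, 0], [1, -0.4, 0, 0, 0, 0, 0]],
  ],
)

```text
time: 3.8
position: [591.2, 311.6, 124.2]
eef_rot: [-1.583, -2.713, 0.0]
wrist_force: [-4.5, 3.1, -0.4]
finger_gap: 0.1
```

>>> apply_moves(
  targets=[
    [[1, -0.3, 0, 0, 0, 0, 0], [1, -0.3, 0, 0, 0, 0, 0]],
  ],
)

```text
time: 4.05
position: [594.1, 306.4, 124.2]
eef_rot: [-1.584, -2.713, 0.0]
wrist_force: [-4.4, 2.1, 0.5]
finger_gap: -0.3
```

```bash
python3 - <<'E'
from h import *
show(); snap("side","s3",(320,150,420,240),7)
E
```

```text
t 4.05 p [594.08 306.37 124.23] f [-4.4   2.15  0.47] gap -0.3 q [ 0.42  0.66  1.25 -0.    1.23 -0.09]
[[-0.49  0.87 -0.  ]
 [ 0.87  0.49 -0.  ]
 [ 0.   -0.   -1.  ]]
```

View pics/s3.png

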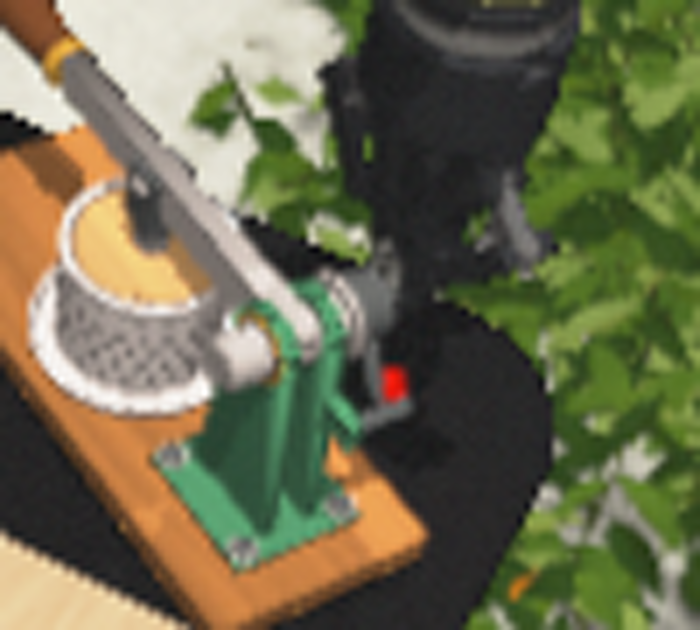

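>>> apply_moves(
  targets=[
    [[1, -0.2, 0, 0, 0, 0, 0], [1, -0.2, 0, 0, 0, 0, 0]],
  ],
)

```text
time: 4.35
position: [596.0, 303.0, 124.2]
eef_rot: [-1.583, -2.713, 0.0]
wrist_force: [-4.4, 2.6, -0.2]
finger_gap: -0.1
```

>>> apply_moves(
  targets=[
    [[1, -0.2, 0, 0, 0, 0, 0]],
  ],
)

```text
time: 4.47
position: [597.0, 301.3, 124.2]
eef_rot: [-1.583, -2.713, 0.0]
wrist_force: [-4.8, 3.1, 0.1]
finger_gap: -0.3
```

>>> apply_moves(
  targets=[
    [[1, -0.2, 0, 0, 0, 0, 0]],
  ],
)

```text
time: 4.6
position: [597.6, 300.1, 124.2]
eef_rot: [-1.583, -2.712, -0.0]
wrist_force: [-11.0, 12.8, 0.8]
finger_gap: 0.2
```

>>> apply_moves(
  targets=[
    [[1, -0.1, 0, 0, 0, 0, 0]],
  ],
)

```text
time: 4.72
position: [597.7, 300.1, 124.3]
eef_rot: [-1.581, -2.712, -0.001]
wrist_force: [-11.8, 13.8, 1.6]
finger_gap: -0.2
```

```bash
python3 - <<'E'
from h import *
st=bot.state();p=st["position"];Rm=R.from_rotvec(st["eef_rot"]).as_matrix()
p=p+Rm@[37,0,-140]
plan([648,-8,264],toolR(69.5),8,0.0,start=(p,Rm))
E
```

```text
[[[0.0, -4.12, -1.35, -0.01, 0.0, 0.0, 6.3], [0.0, -4.24, -0.89, 0.0, 0.0, 0.0, 6.2], [0.0, -4.32, -0.43, -0.01, 0.0, 0.0, 6.3], [0.0, -4.33, 0.05, 0.0, -0.1, -0.1, 6.2], [0.0, -4.3, 0.52, 0.0, 0.0, 0.0, 6.3], [0.0, -4.23, 0.99, 0.0, 0.0, 0.0, 6.2], [0.0, -4.09, 1.44, 0.01, 0.0, 0.0, 6.3], [0.0, -3.9, 1.87, 0.0, 0.0, 0.0, 6.2]]]
```

>>> apply_moves(
  targets=[
    [[1, 1.0, 0, 0, 0, 0, 0], [1, 2.5, 0, 0, 0, 0, 0], [0, 0, 0, -4.5, 0, 0, 0], [0, 0, 0, -5, 0, 0, 0], [0, 0, 0, -4.5, 0, 0, 0]],
  ],
)

```text
time: 5.35
position: [580.7, 330.3, 266.4]
eef_rot: [1.582, 2.713, 0.001]
wrist_force: [-0.3, -0.4, -0.6]
finger_gap: 54.2
```

>>> apply_moves(
  targets=[
    [[0, -4.1, -1.4, 0, 0, 0, 6.2], [0, -4.2, -0.9, 0, 0, 0, 6.2], [0, -4.3, -0.4, 0, 0, 0, 6.2], [0, -4.3, 0, 0, 0, 0, 6.2], [0, -4.3, 0.5, 0, 0, 0, 6.2], [0, -4.2, 1, 0, 0, 0, 6.2], [0, -4.1, 1.4, 0, 0, 0, 6.2], [0, -3.9, 1.9, 0, 0, 0, 6.2]],
  ],
)

```text
time: 6.35
position: [649.5, -9.9, 264.5]
eef_rot: [2.578, 1.795, 0.0]
wrist_force: [-0.1, 0.7, 0.4]
finger_gap: 85.5
```

```bash
python3 - <<'E'
from h import *
show(); snap("wrist","w4",fx=1.4);snap("side","s4",(320,150,420,240),7);snap("top","t4",(120,150,240,250),6)
E
```

```text
t 6.35 p [649.49  -9.92 264.5 ] f [-0.12  0.69  0.4 ] gap 85.5 q [-0.07  0.51  1.16 -0.    1.48  0.28]
[[ 0.35  0.94  0.  ]
 [ 0.94 -0.35 -0.  ]
 [-0.    0.   -1.  ]]
```

View pics/w4.png

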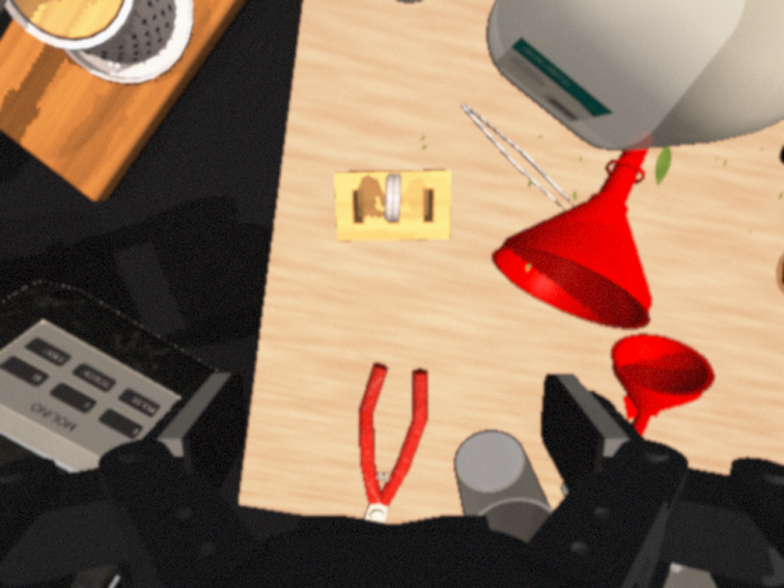

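View pics/s4.png

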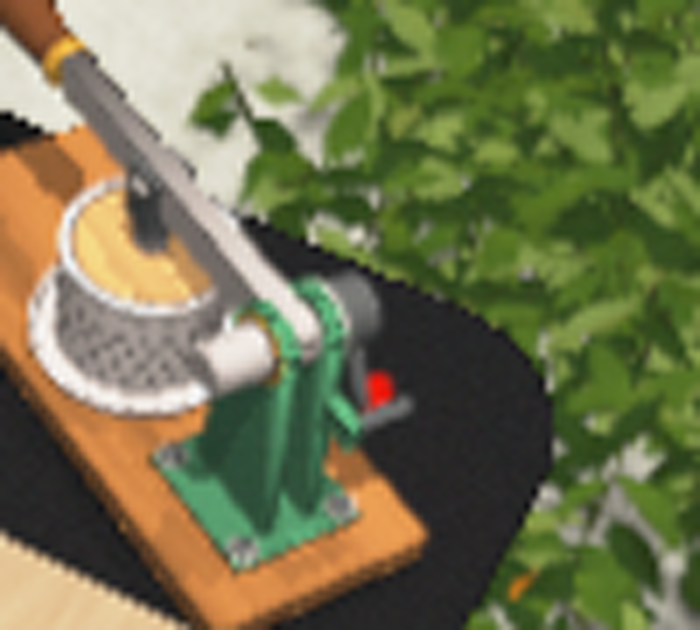

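View pics/t4.png

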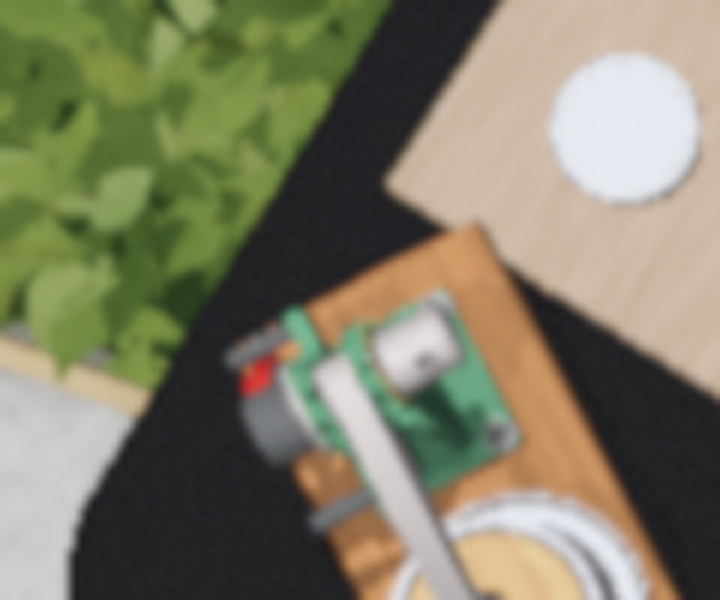

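```bash
python3 - <<'E'
from h import *
W=load("w4");im=W["pixels"]
cv2.imwrite("pics/w4c.png",cv2.resize(im[110:185,225:335],None,fx=7,fy=7,interpolation=cv2.INTER_CUBIC))
S=snap("side","s5",(255,195,305,250),11)
E
```

```text
(no output)
```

View pics/w4c.png

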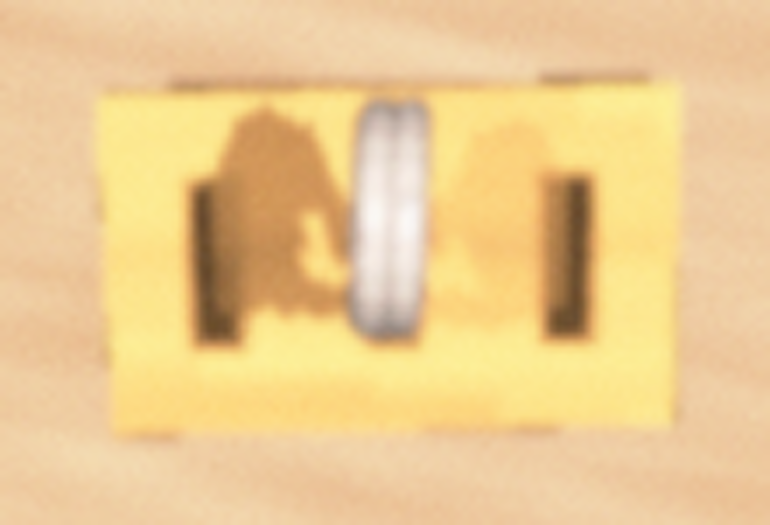

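View pics/s5.png

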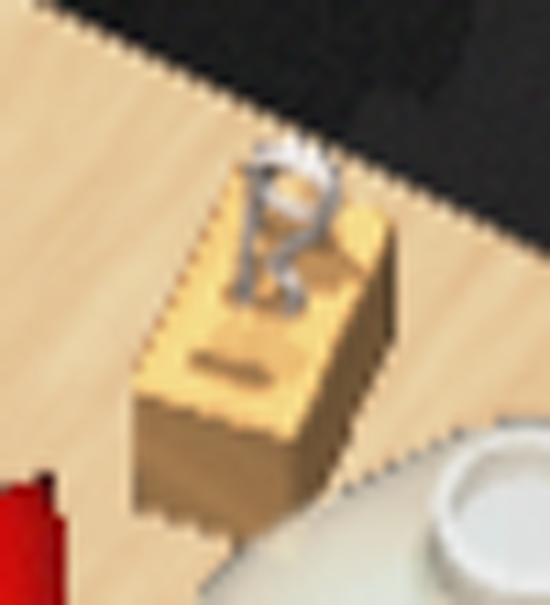

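```bash
python3 - <<'E'
from h import *
np.set_printoptions(precision=1,suppress=True)
W=load("w4");S=load("s5");T=load("t4")
wc=lambda x,y:(225+x/7,110+y/7)
sc=lambda x,y:(255+x/11,195+y/11)
tc=lambda x,y:(120+x/6,150+y/6)
print("coil",plane(W,wc(390,219),116.5), "tri side",tri((W,wc(390,219)),(S,sc(297,180))))
# slot corners z=60
for p in [(97,93),(680,85),(672,425),(112,430)]: print("rack",plane(W,wc(*p),60))
for p in [(345,335),(420,335)]: print(plane(W,wc(*p),116))
print("hole top",plane(T,tc(425,362),145),"pin end", plane(T,tc(450,340),135),"pin@bush",plane(T,tc(388,365),135))
E
```

```text
coil [665.2  33.3 116.5] tri side (array([665.4,  35.1, 123.4]), [1.3, 1.3])
rack [632.5  59.3  60. ]
rack [707.   32.7  60. ]
rack [691.1 -10.8  60. ]
rack [617.2  16.   60. ]
[655.6  22.6 116. ]
[663.8  19.6 116. ]
hole top [628.3 229.3 145. ] pin end [636.9 222.7 135. ] pin@bush [627.7 244.8 135. ]
```

```bash
python3 - <<'E'
from h import *
plan([657,195,208],toolR(119.4),6,0.0)
E
```

```text
[[[0.0, 3.24, -1.05, 0.94, 0.0, 0.0, -8.3], [0.0, 3.36, -0.57, 0.93, 0.0, 0.0, -8.2], [0.0, 3.4, -0.09, 0.94, 0.0, 0.0, -8.3], [0.0, 3.38, 0.4, 0.94, 0.0, 0.0, -8.2], [0.0, 3.29, 0.89, 0.93, 0.0, 0.0, -8.3], [0.0, 3.13, 1.34, 0.94, 0.0, 0.0, -8.2]]]
```

>>> apply_moves(
  targets=[
    [[0, 3.2, -1.1, 0.9, 0, 0, -8.3], [0, 3.4, -0.6, 0.9, 0, 0, -8.3], [0, 3.4, -0.1, 0.9, 0, 0, -8.3], [0, 3.4, 0.4, 0.9, 0, 0, -8.3], [0, 3.3, 0.9, 0.9, 0, 0, -8.2], [0, 3.1, 1.3, 0.9, 0, 0, -8.2], [0, 0, 0, 0, 0, 0, 0]],
  ],
)

```text
time: 7.42
position: [654.2, 198.7, 209.3]
eef_rot: [-1.574, -2.718, 0.001]
wrist_force: [-0.0, -0.4, -0.9]
finger_gap: 85.4
```

```bash
python3 - <<'E'
from h import *
show(); snap("wrist","w6",fx=1.4)
E
```

```text
t 7.425 p [654.24 198.66 209.31] f [-0.02 -0.43 -0.88] gap 85.4 q [ 0.24  0.62  1.11  0.    1.41 -0.28]
[[-0.5   0.87 -0.  ]
 [ 0.87  0.5  -0.  ]
 [ 0.   -0.   -1.  ]]
```

View pics/w6.png

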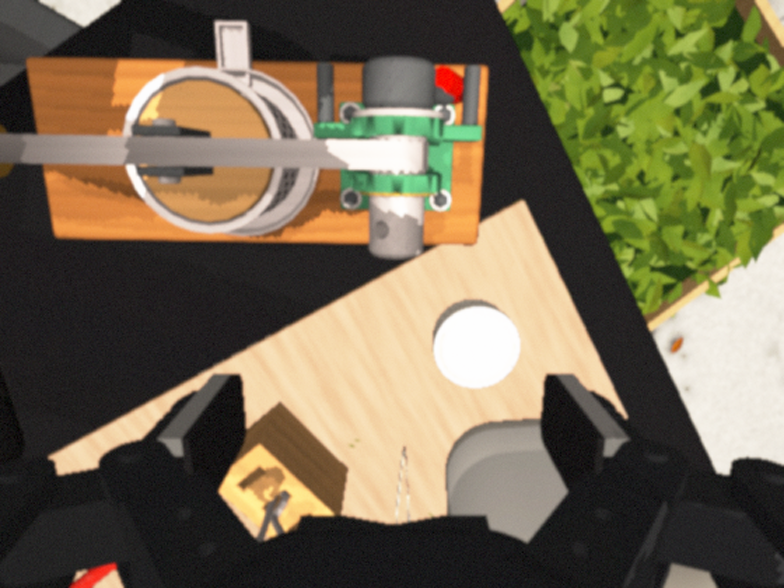

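```bash
python3 - <<'E'
from h import *
W=load("w6");im=W["pixels"]
cv2.imwrite("pics/w6c.png",cv2.resize(im[35:195,215:355],None,fx=5,fy=3.75*1.0,interpolation=cv2.INTER_CUBIC))
E
```

```text
(no output)
```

View pics/w6c.png

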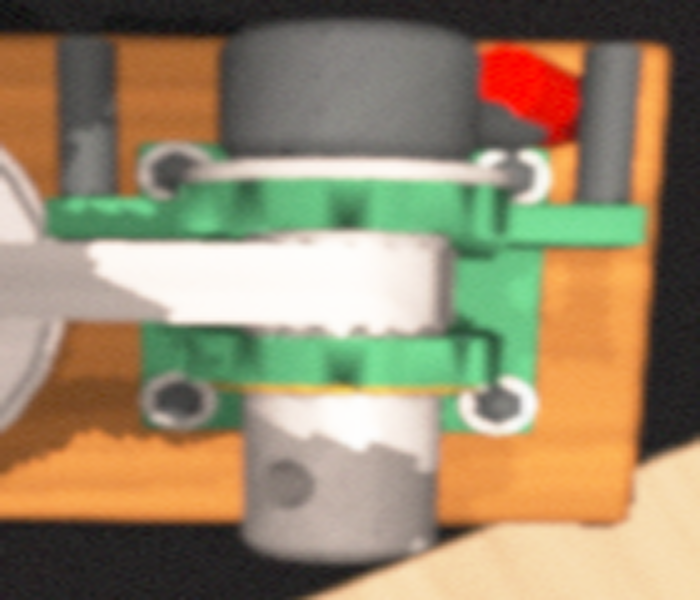

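```bash
python3 - <<'E'
from h import *
np.set_printoptions(precision=2,suppress=True)
W=load("w6")
c=lambda x,y:(215+x/5,35+y/3.75)
T=W["camera_from_world"];cam=-T[:3,:3].T@T[:3,3];print("cam",cam)
for row in (430,485,530):
    l,r=ray(W,c(245,row)),ray(W,c(435,row)); 
    m=plane(W,c(340,row),135);print("axis",m)
A=plane(W,c(340,430),135);
# lever edges / base edges for direction
a,b=plane(W,(20/1.4,136/1.4),148),plane(W,(325/1.4,139/1.4),148);d=(b-a)[:2];print("lever az",np.degrees(np.arctan2(d[1],d[0])))
a,b=plane(W,(20/1.4,162/1.4),148),plane(W,(325/1.4,167/1.4),148);d=(b-a)[:2];print("lever az",np.degrees(np.arctan2(d[1],d[0])))
a,b=plane(W,(30/1.4,58/1.4),22),plane(W,(486/1.4,66/1.4),22);d=(b-a)[:2];print("base az",np.degrees(np.arctan2(d[1],d[0])),np.linalg.norm(d))
a,b=plane(W,(55/1.4,236/1.4),22),plane(W,(474/1.4,243/1.4),22);d=(b-a)[:2];print("base az",np.degrees(np.arctan2(d[1],d[0])),np.linalg.norm(d))
for az in (29.,29.5):
    py=np.array([np.cos(np.radians(az)),np.sin(np.radians(az)),0]);px=np.array([py[1],-py[0],0])
    h=plane(W,c(288,485),145)
    print(az,"hole entry",h,"dy",(h-A)@py,"center",A+px*((h-A)@px))
    e=plane(W,c(340,553),130);print("end?",(e-A)@px,(h-A)@px)
red=plane(W,c(560,60),104);print("red",red,(red-A)@py)
E
```

```text
cam [620.49 255.85 351.09]
axis [631.44 239.49 135.  ]
axis [635.84 231.81 135.  ]
axis [639.52 225.4  135.  ]
lever az 29.199142328631012
lever az 28.829551387641953
base az 28.808628613916337 277.91626788526753
base az 28.780779307915736 279.5131280526809
29.0 hole entry [629.87 229.91 145.  ] dy -6.0075360014785115 center [635.13 232.83 135.  ]
end? 20.989235128136738 7.614983642955469
29.5 hole entry [629.87 229.91 145.  ] dy -6.073759677995483 center [635.16 232.9  135.  ]
end? 20.99141161131598 7.562268711537298
red [626.34 305.69 104.  ] 28.16894384060407
```

```bash
python3 - <<'E'
from h import *
p,Rm=plan([665.3,33.5,170],toolR(70.2),6,0.0)
plan([665.3,33.5,102.5],toolR(70.2),4,0.0,start=(p,Rm))
E
```

```text
[[[0.0, -2.46, -1.19, 0.67, 0.0, 0.0, 8.2], [0.0, -2.6, -0.83, 0.66, 0.0, 0.0, 8.3], [0.0, -2.7, -0.45, 0.67, 0.0, 0.0, 8.2], [0.0, -2.73, -0.06, 0.67, 0.0, 0.0, 8.3], [0.0, -2.71, 0.34, 0.66, 0.0, 0.0, 8.2], [0.0, -2.63, 0.72, 0.67, 0.0, 0.0, 8.2]]]
[[[0.0, 0.0, 0.0, 1.69, 0.0, 0.0, 0.0], [0.0, 0.0, 0.0, 1.68, 0.0, 0.0, 0.0], [0.0, 0.0, 0.0, 1.69, 0.0, 0.0, 0.0], [0.0, 0.0, 0.0, 1.69, 0.0, 0.0, 0.0]]]
```

>>> apply_moves(
  targets=[
    [[0, -2.5, -1.2, 0.7, 0, 0, 8.2], [0, -2.6, -0.8, 0.7, 0, 0, 8.3], [0, -2.7, -0.4, 0.6, 0, 0, 8.2], [0, -2.7, -0.1, 0.7, 0, 0, 8.3], [0, -2.7, 0.3, 0.6, 0, 0, 8.2], [0, -2.6, 0.7, 0.6, 0, 0, 8.2], [0, 0, 0, 0, 0, 0, 0]],
  ],
)

```text
time: 8.35
position: [665.4, 29.9, 171.4]
eef_rot: [2.576, 1.798, -0.0]
wrist_force: [-0.0, -0.1, 0.3]
finger_gap: 85.3
```

```bash
python3 - <<'E'
from h import *
show(); snap("wrist","w7",fx=1.4)
plan([665.3,33.5,102.5],toolR(70.2),4,0.0)
E
```

```text
t 8.35 p [665.42  29.94 171.37] f [-0.   -0.09  0.3 ] gap 85.3 q [-0.01  0.61  1.22 -0.    1.31  0.34]
[[ 0.34  0.94 -0.  ]
 [ 0.94 -0.34 -0.  ]
 [-0.    0.   -1.  ]]
[[[0.0, 0.05, -0.03, 1.73, 0.0, 0.0, 0.0], [0.0, 0.06, -0.02, 1.73, 0.0, 0.0, -0.1], [0.0, 0.05, -0.03, 1.73, 0.0, 0.0, 0.0], [0.0, 0.05, -0.03, 1.73, 0.0, 0.0, -0.1]]]
```

View pics/w7.png

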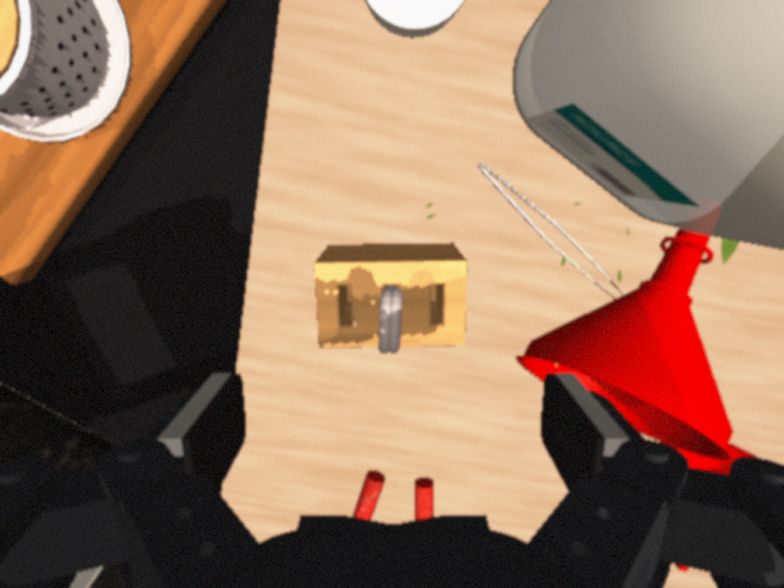

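```bash
python3 - <<'E'
from h import *
np.set_printoptions(precision=1,suppress=True)
W=load("w7");W4=load("w4")
cv2.imwrite("pics/w7c.png",cv2.resize(W["pixels"][165:265,215:345],None,fx=6,fy=6,interpolation=cv2.INTER_CUBIC))
for r in (287,320,352): print(plane(W,(390/1.4,r/1.4),116.5))
print(tri((W,(390/1.4,320/1.4)),(W4,(225+390/7,110+219/7))))
E
```

```text
[669.5  46.  116.5]
[664.6  32.7 116.5]
[659.6  19.4 116.5]
(array([665.1,  33.6, 119.5]), [0.2, 0.2])
```

View pics/w7c.png

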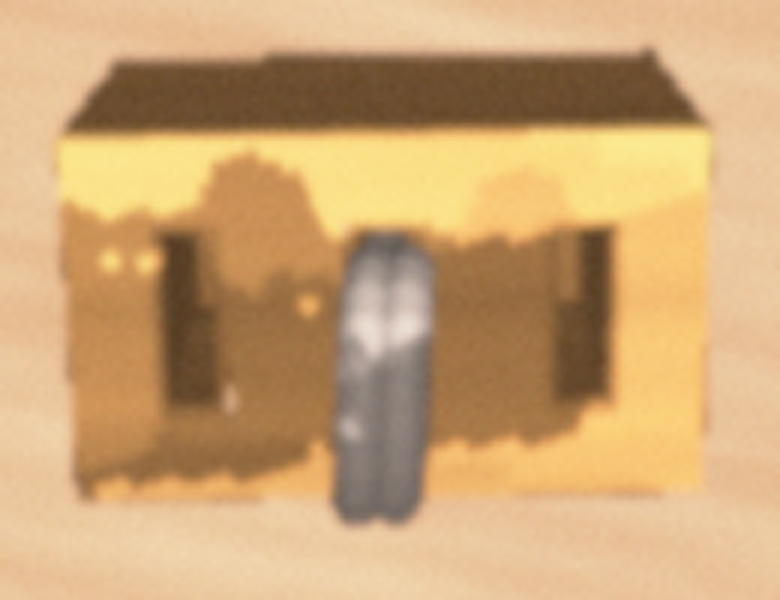

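>>> apply_moves(
  targets=[
    [[0, 0.1, 0, 1.7, 0, 0, 0], [0, 0.1, 0, 1.7, 0, 0, 0], [0, 0.1, -0.1, 1.7, 0, 0, 0], [0, 0, -0.1, 1.7, 0, 0, 0], [0, 0, 0, 0, 0, 0, 0], [0.5, 0, 0, 0, 0, 0, 0], [0.8, 0, 0, 0, 0, 0, 0]],
  ],
  grip_force=90,
)

```text
time: 9.28
position: [665.1, 35.1, 104.1]
eef_rot: [2.572, 1.803, 0.002]
wrist_force: [-0.8, 0.3, -0.1]
finger_gap: 51.6
```

```bash
python3 - <<'E'
from h import *
show(); snap("wrist","w8",fx=1.4)
E
```

```text
t 9.275 p [665.12  35.13 104.13] f [-0.81  0.25 -0.06] gap 51.6 q [-0.    0.67  1.28 -0.    1.19  0.35]
[[ 0.34  0.94  0.  ]
 [ 0.94 -0.34 -0.  ]
 [ 0.    0.   -1.  ]]
```

View pics/w8.png

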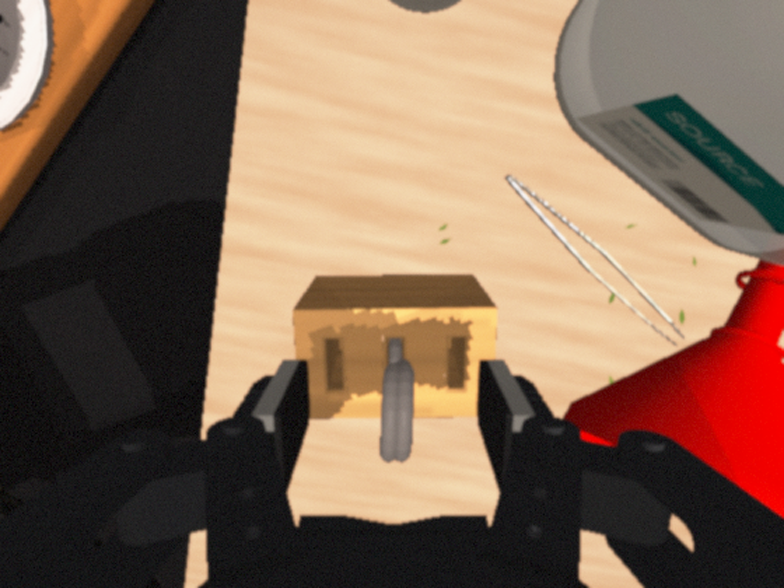

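>>> apply_moves(
  targets=[
    [[0.9, 0, 0, 0, 0, 0, 0], [1, 0, 0, 0, 0, 0, 0], [1, 0, 0, 0, 0, 0, 0], [1, 0, 0, 0, 0, 0, 0]],
  ],
)

```text
time: 9.82
position: [664.9, 35.2, 103.6]
eef_rot: [2.572, 1.803, 0.001]
wrist_force: [0.6, -1.2, 2.5]
finger_gap: 8.8
```

>>> apply_moves(
  targets=[
    [[1, 0, 0, -1, 0, 0, 0], [1, 0, 0, -1.5, 0, 0, 0], [1, 0, 0, -2, 0, 0, 0], [1, 0, 0, -3, 0, 0, 0], [1, 0, 0, -4, 0, 0, 0], [1, 0, 0, 0, 0, 0, 0], [1, 0, 0, 0, 0, 0, 0]],
  ],
)

```text
time: 10.7
position: [664.4, 35.3, 218.4]
eef_rot: [-2.572, -1.803, 0.001]
wrist_force: [0.5, 0.1, -2.0]
finger_gap: 8.7
```

```bash
python3 - <<'E'
from h import *
show(); snap("wrist","w9",fx=1.4);snap("side","s9",(240,150,320,230),7);snap("top","t9",(240,130,340,230),6)
E
```

```text
t 10.7 p [664.36  35.3  218.39] f [ 0.46  0.1  -2.03] gap 8.7 q [-0.    0.57  1.16  0.    1.4   0.35]
[[ 0.34  0.94 -0.  ]
 [ 0.94 -0.34  0.  ]
 [-0.   -0.   -1.  ]]
```

View pics/w9.png

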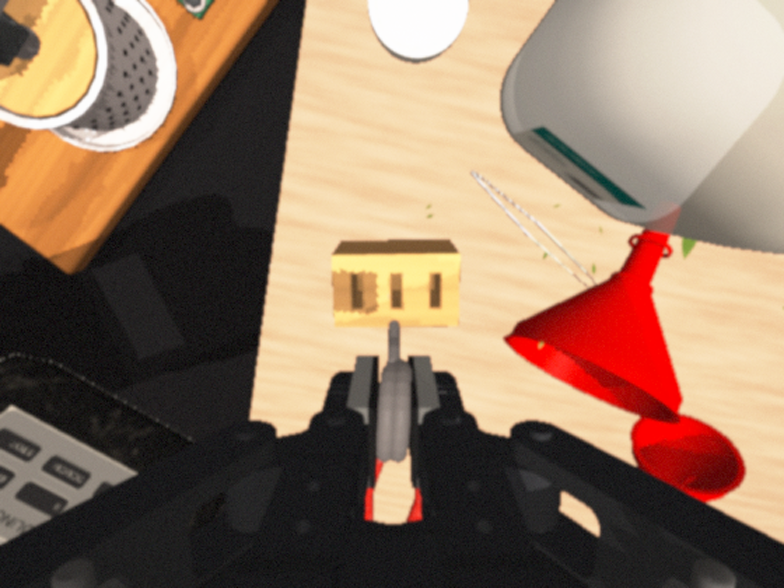

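View pics/s9.png

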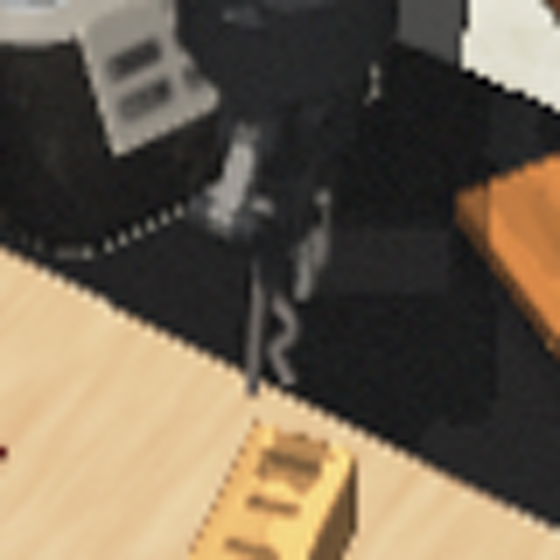

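View pics/t9.png

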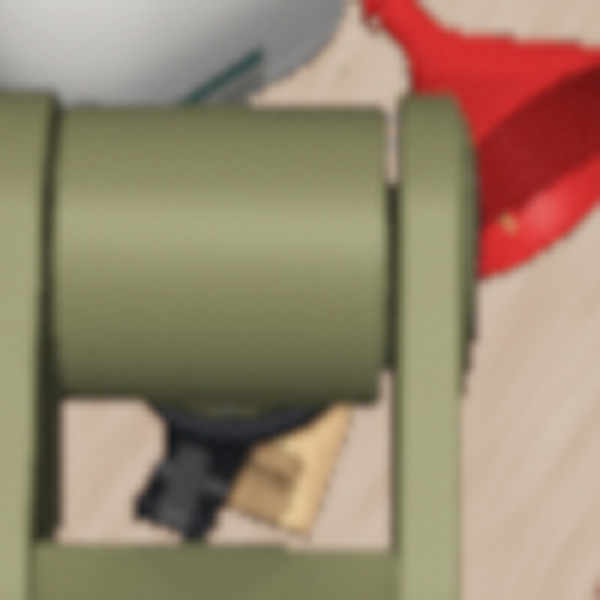

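```bash
cat >> h.py <<'E'
def clipplane(c,px,st):
    p=st["position"];Rm=R.from_rotvec(st["eef_rot"]).as_matrix();o,d=ray(c,px);n=Rm[:,1]
    X=o+d*((p-o)@n)/(d@n);return Rm.T@(X-p)
E
python3 - <<'E'
from h import *
np.set_printoptions(precision=1,suppress=True)
S=load("s9");st=bot.state();im=S["pixels"]
cv2.imwrite("pics/s9c.png",cv2.resize(im[175:212,262:292],None,fx=16,fy=16,interpolation=cv2.INTER_NEAREST))
s=lambda x,y:(240+x/7-.43,150+y/7-.43)
for n,p in [("tip",(252,392)),("legtop",(256,265)),("bowend",(288,380)),("bow bulge",(295,305)),("bowmid",(275,345))]: print(n,clipplane(S,s(*p),st))
E
```

```text
tip [-18.   -0.   77.7]
legtop [-14.4   0.   -1.4]
bowend [-2.3  0.  62.7]
bow bulge [ 1.2  0.  15.2]
bowmid [-7.5  0.  43.2]
```

View pics/s9c.png

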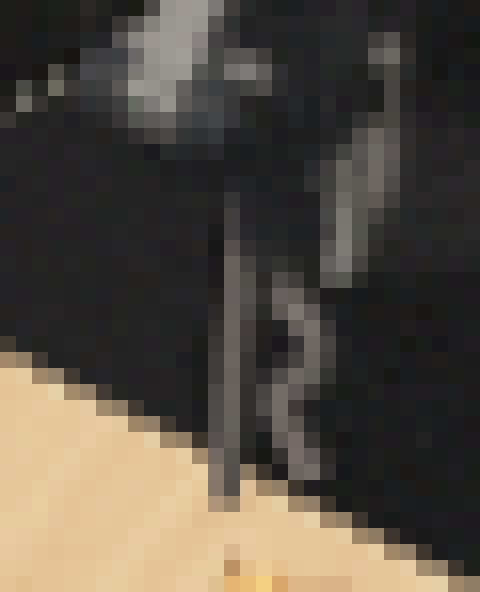

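```bash
python3 - <<'E'
from h import *
np.set_printoptions(precision=1,suppress=True)
S=load("s9");st=bot.state();im=S["pixels"].astype(float)
for r in range(187,207): print(r, im[r,270:283].sum(1).astype(int))
for p in [(276.5,190.6),(275.5,205.6),(275.6,206.2)]: print(clipplane(S,p,st))
E
```

```text
187 [106 110 106 109 109 108 156 113 102  97  94  97 203]
188 [111 102 108 104 107  96 190 115 106 106 104  99 215]
189 [106 107 110 106 111  81 191 123 108 110  96  97 196]
190 [112 108  97 102 111  73 242 146 124 118  97 101 247]
191 [113 113 103  97 102  82 295 199 136 152 119  97 286]
192 [100 105 103 106 105  84 286 235 130 224 184 106 241]
193 [103 102 111 111 111 109 289 238 153 292 283 162  87]
194 [110 107 100 104 105 126 292 221 124 259 354 269 117]
195 [105 112 107 104  97 148 297 190 102 109 282 334 167]
196 [108 109 106 106  83 170 295 183  95  77 158 314 203]
197 [105 112 112  93  77 184 299 158  95 125 201 300 191]
198 [103 102 108 103  88 184 294 154 131 232 308 278 152]
199 [109 106 106 101  83 220 297 145 212 321 269 179 100]
200 [173 109 101 110  87 226 292 141 224 322 177  96  84]
201 [395 377 174 108  89 229 293 133 150 312 258 124  86]
202 [573 597 399 370 157 247 278 124  84 267 325 171  89]
203 [578 582 573 592 409 316 247 114  72 154 330 276 125]
204 [586 584 571 585 598 363 242 355 157  82 301 321 140]
205 [584 579 585 597 588 358 235 561 393 375 166  94  80]
206 [576 582 599 593 573 441 389 555 577 596 401 375 165]
[-13.6   0.   11.2]
[-18.2  -0.   77.9]
[-17.9   0.   80.5]
```

```bash
cat >> h.py <<'E'
AZ=np.radians(28.9);PY=np.array([np.cos(AZ),np.sin(AZ),0]);PX=np.array([PY[1],-PY[0],0]);Z=np.array([0,0,1.])
H=np.array([635.1,232.8,135.])
LEAN=0.06
def seat(lean=None,C=(-1.8,-14.)):
    l=LEAN if lean is None else lean
    L=np.array([-np.sin(l),0,np.cos(l)]);M=np.array([np.cos(l),0,np.sin(l)])
    return np.array([C[0],0,C[1]])-11*M+52*L, L
def pose(depth,th=0.55,lean=None,dx=0,dy=0):
    "depth: seat to hole centre distance remaining along leg (mm); dx along pin, dy perpendicular to leg in plane"
    l=LEAN if lean is None else lean
    t=th+l
    Rm=np.stack([PY*np.cos(t)+Z*np.sin(t),np.zeros(3),PY*np.sin(t)-Z*np.cos(t)],1);Rm[:,1]=np.cross(Rm[:,2],Rm[:,0])
    s,L=seat(l);d=Rm@L;e=PY*np.cos(th)+Z*np.sin(th)
    return H-d*depth-Rm@s+PX*dx+e*dy,Rm
def where(st=None,th=0.55):
    "remaining depth, lateral offsets of seat axis at hole"
    st=st or bot.state();Rm=R.from_rotvec(st["eef_rot"]).as_matrix();s,L=seat();d=Rm@L;e=np.cross(PX,d)
    D=st["position"]+Rm@s-H;print("remaining %.1f  px %.2f  e %.2f  ang %.3f  axis px-tilt %.3f"%(-D@d,D@PX,D@e,np.arctan2(d@PY,-d[2]),d@PX))
    f=st["wrist_force"];print("F along leg %.1f px %.1f e %.1f  t %.2f"%(f@d,f@PX,f@e,st["time"]))
E
python3 - <<'E'
from h import *
p,Rm=pose(82.5);print(p,Rm); print(bot.state()["q"])
p1=p+np.array([0,0,50]);
plan(p1,Rm,9,1)
E
```

```text
[590.07647752 207.94568029 244.97019691] [[ 7.17572764e-01  4.83282383e-01  5.01525140e-01]
 [ 3.96121447e-01 -8.75464527e-01  2.76856751e-01]
 [ 5.72867460e-01 -2.77555756e-17 -8.19648018e-01]]
[-2.05869277e-03  5.74209795e-01  1.16481544e+00  2.31594186e-05
  1.40453598e+00  3.45839039e-01]
[[[1, 1.52, -1.43, -0.86, -1.4, 3.7, 4.4], [1, 1.46, -1.53, -0.8, -1.4, 3.7, 4.5], [1, 1.39, -1.62, -0.75, -1.4, 3.8, 4.4], [1, 1.31, -1.7, -0.7, -1.4, 3.7, 4.4], [1, 1.22, -1.79, -0.66, -1.4, 3.7, 4.4], [1, 1.12, -1.86, -0.62, -1.4, 3.7, 4.5], [1, 1.01, -1.93, -0.61, -1.4, 3.8, 4.4], [1, 0.9, -1.98, -0.59, -1.4, 3.7, 4.4], [1, 0.79, -2.04, -0.58, -1.4, 3.7, 4.4]]]
```

>>> apply_moves(
  targets=[
    [[1, 1.5, -1.4, -0.9, -1.4, 3.7, 4.4], [1, 1.5, -1.5, -0.8, -1.4, 3.7, 4.5], [1, 1.4, -1.6, -0.8, -1.4, 3.8, 4.4], [1, 1.3, -1.7, -0.7, -1.4, 3.7, 4.4], [1, 1.2, -1.8, -0.7, -1.4, 3.7, 4.4], [1, 1.1, -1.9, -0.6, -1.4, 3.7, 4.5], [1, 1, -1.9, -0.6, -1.4, 3.8, 4.4], [1, 0.9, -2, -0.6, -1.4, 3.7, 4.4], [1, 0.8, -2, -0.6, -1.4, 3.7, 4.4], [1, 0, 0, 0, 0, 0, 0]],
  ],
)

```text
time: 12.1
position: [589.8, 208.2, 296.8]
eef_rot: [-2.769, -0.717, -0.874]
wrist_force: [0.2, 0.0, -0.4]
finger_gap: 8.8
```

```bash
python3 - <<'E'
from h import *
show(); where(); snap("wrist","w10",fx=1.4);snap("side","s10",(320,140,400,220),7);snap("top","t10",(150,150,240,240),6)
E
```

```text
t 12.1 p [589.78 208.2  296.84] f [ 0.16  0.05 -0.37] gap 8.8 q [0.22 0.14 1.66 0.24 0.76 1.15]
[[ 0.72  0.49  0.5 ]
 [ 0.4  -0.87  0.28]
 [ 0.57  0.   -0.82]]
remaining 126.7  px -0.36  e 27.23  ang 0.551  axis px-tilt -0.001
F along leg 0.4 px 0.0 e -0.1  t 12.10
```

View pics/w10.png

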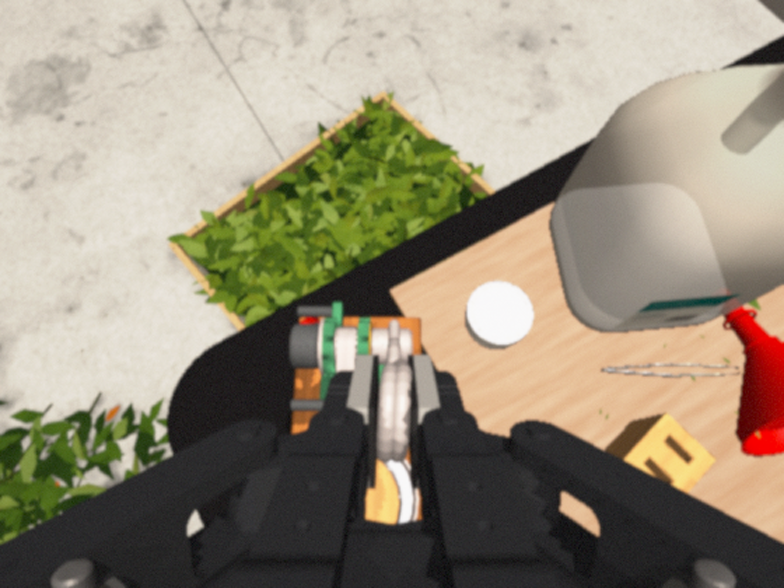

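View pics/s10.png

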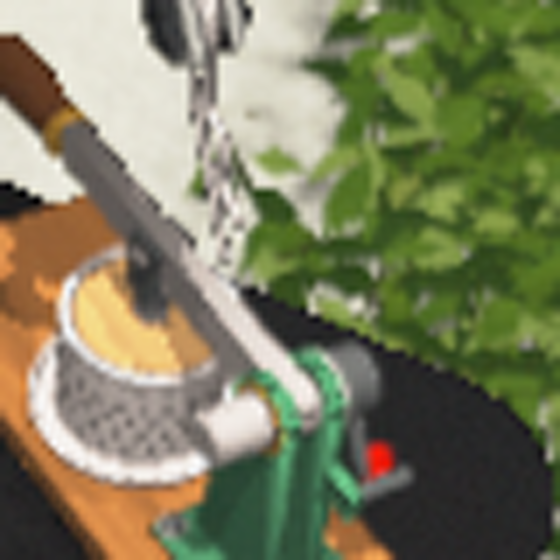

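View pics/t10.png

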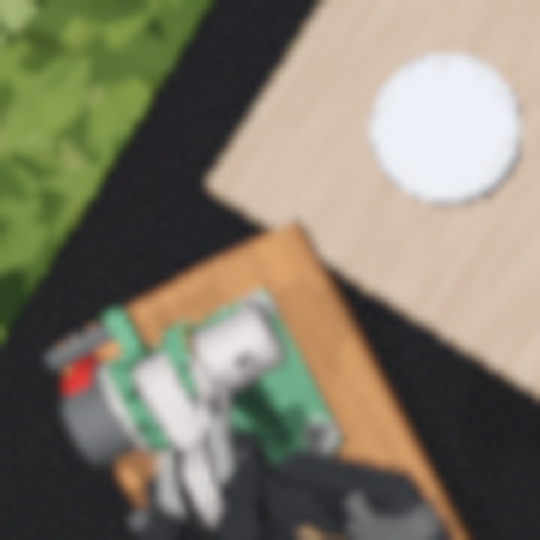

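```bash
python3 - <<'E'
from h import *
p,Rm=pose(74);plan(p,Rm,5,1)
E
```

```text
[[[1, -0.6, -0.03, 1.01, 0.0, 0.0, 0.0], [1, -0.61, -0.03, 1.01, 0.0, 0.0, 0.0], [1, -0.6, -0.03, 1.01, 0.0, 0.0, 0.1], [1, -0.6, -0.02, 1.01, 0.0, 0.0, 0.0], [1, -0.61, -0.03, 1.02, 0.0, 0.0, 0.0]]]
```

>>> apply_moves(
  targets=[
    [[1, -0.6, 0, 1, 0, 0, 0], [1, -0.6, 0, 1, 0, 0, 0], [1, -0.6, 0, 1, 0, 0, 0], [1, -0.6, -0.1, 1, 0, 0, 0.1], [1, -0.6, 0, 1, 0, 0, 0], [1, 0, 0, 0, 0, 0, 0]],
  ],
)

```text
time: 13.0
position: [593.6, 210.1, 237.5]
eef_rot: [-2.771, -0.713, -0.872]
wrist_force: [-0.3, -0.1, -0.7]
finger_gap: 8.7
```

```bash
python3 - <<'E'
from h import *
show(); where(); snap("wrist","w11",(180,180,400,345),3.6);snap("side","s11",(320,140,400,220),7);snap("top","t11",(150,150,240,240),6)
E
```

```text
t 13.0 p [593.63 210.12 237.54] f [-0.34 -0.12 -0.69] gap 8.7 q [0.22 0.21 1.73 0.28 0.63 1.11]
[[ 0.72  0.48  0.5 ]
 [ 0.4  -0.88  0.28]
 [ 0.57 -0.   -0.82]]
remaining 74.0  px -0.20  e -0.33  ang 0.550  axis px-tilt -0.000
F along leg 0.4 px -0.1 e -0.7  t 13.00
```

View pics/w11.png

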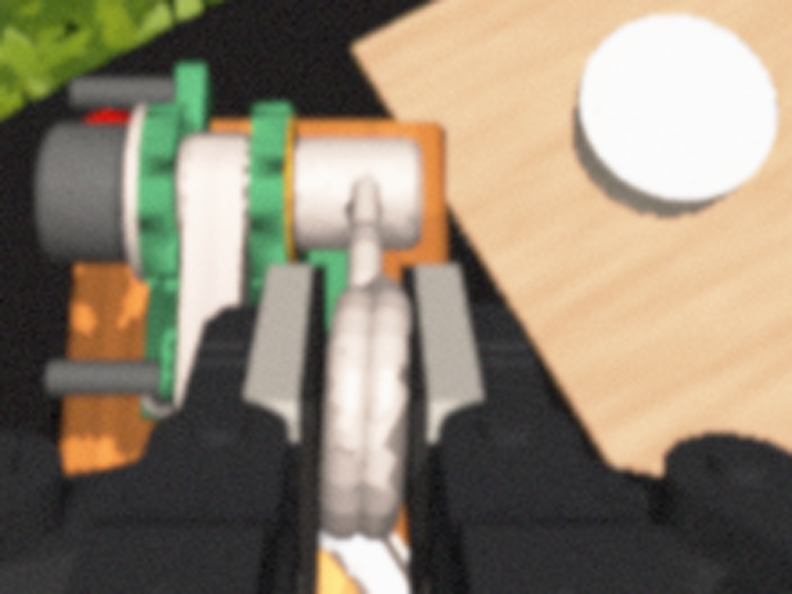

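View pics/s11.png

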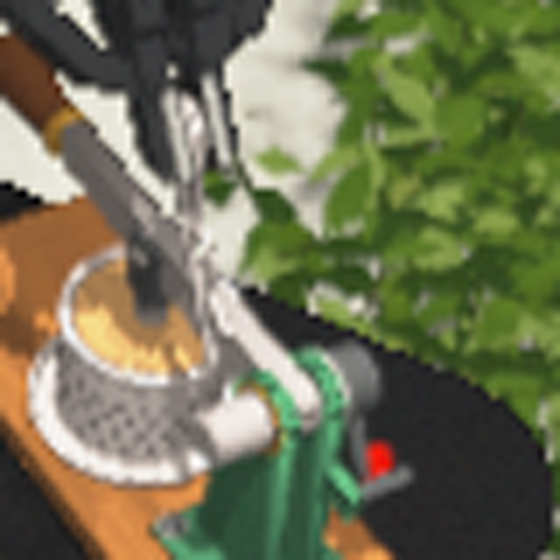

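View pics/t11.png

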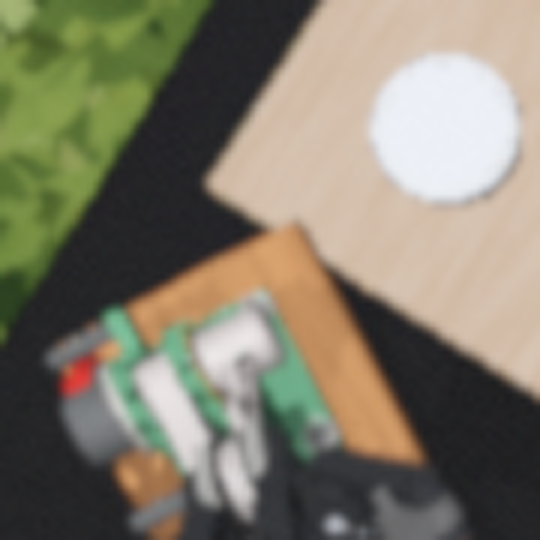

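>>> apply_moves(
  targets=[
    [[1, 0, 0, 0.4, 0, 0, 0], [1, 0, 0, 0.3, 0, 0, 0], [1, -0.1, 0, 0.3, 0, 0, 0], [1, 0, 0, 0.1, 0, 0, 0]],
  ],
)

```text
time: 13.65
position: [598.7, 212.8, 228.8]
eef_rot: [-2.77, -0.713, -0.874]
wrist_force: [-0.5, 0.3, -0.7]
finger_gap: 8.8
```

```bash
python3 - <<'E'
from h import *
where(); snap("wrist","w12",(180,180,400,345),3.6)
E
```

```text
remaining 63.6  px -0.11  e 0.13  ang 0.551  axis px-tilt 0.000
F along leg 0.4 px -0.5 e -0.6  t 13.65
```

>>> apply_moves(
  targets=[
    [[1, 0, 0, 0.15, 0, 0, 0], [1, 0, 0, 0.15, 0, 0, 0]],
  ],
)

```text
time: 13.95
position: [600.3, 213.6, 226.8]
eef_rot: [-2.77, -0.713, -0.875]
wrist_force: [-0.4, 0.4, -1.2]
finger_gap: 8.9
```

```bash
python3 - <<'E'
from h import *
where()
E
```

```text
remaining 60.8  px -0.03  e 0.64  ang 0.552  axis px-tilt 0.000
F along leg 0.9 px -0.5 e -0.8  t 13.95
```

>>> apply_moves(
  targets=[
    [[1, -0.05, 0, 0.15, 0, 0, 0], [1, -0.02, 0, 0.15, 0, 0, 0]],
  ],
)

```text
time: 14.2
position: [601.2, 214.2, 223.7]
eef_rot: [-2.77, -0.713, -0.875]
wrist_force: [0.9, 0.8, -0.3]
finger_gap: 8.9
```

```bash
python3 - <<'E'
from h import *
where(); snap("wrist","w13",(180,180,400,345),3.6)
E
```

```text
remaining 57.7  px -0.07  e -0.04  ang 0.552  axis px-tilt 0.000
F along leg 0.9 px -0.3 e 0.8  t 14.20
```

View pics/w13.png

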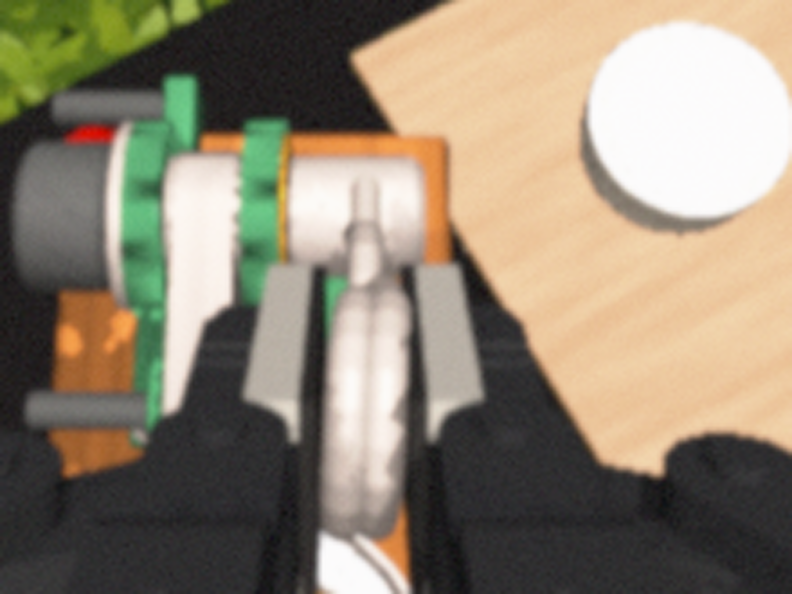

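>>> apply_moves(
  targets=[
    [[1, 0, 0, 0.15, 0, 0, 0], [1, -0.02, 0, 0.15, 0, 0, 0]],
  ],
)

```text
time: 14.5
position: [602.6, 215.0, 221.3]
eef_rot: [-2.77, -0.713, -0.875]
wrist_force: [0.1, 0.4, -0.7]
finger_gap: 9.0
```

```bash
python3 - <<'E'
from h import *
where()
E
```

```text
remaining 54.7  px -0.08  e 0.05  ang 0.552  axis px-tilt 0.000
F along leg 0.7 px -0.3 e -0.2  t 14.50
```

>>> apply_moves(
  targets=[
    [[1, -0.02, 0, 0.2, 0, 0, 0], [1, 0, 0, 0.2, 0, 0, 0]],
  ],
)

```text
time: 14.75
position: [604.5, 216.0, 217.8]
eef_rot: [-2.77, -0.713, -0.874]
wrist_force: [0.0, 0.7, -0.4]
finger_gap: 8.8
```

```bash
python3 - <<'E'
from h import *
where();snap("top","t14",(150,150,240,240),6);snap("side","s14",(320,140,400,220),7);snap("wrist","w14",(180,180,400,345),3.6)
E
```

```text
remaining 50.6  px -0.09  e 0.00  ang 0.552  axis px-tilt 0.000
F along leg 0.5 px -0.6 e 0.1  t 14.75
```

View pics/t14.png

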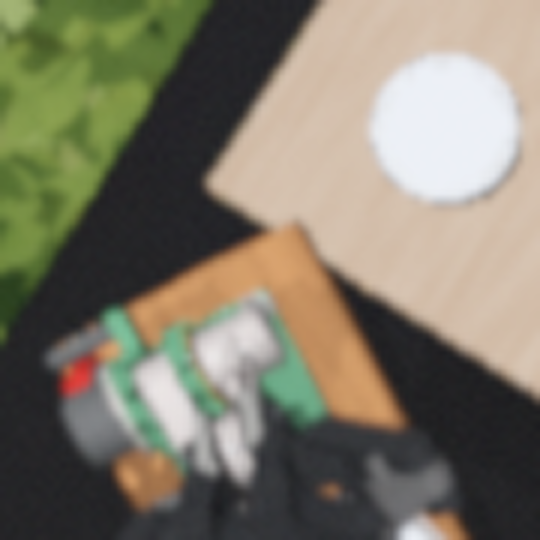

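View pics/s14.png

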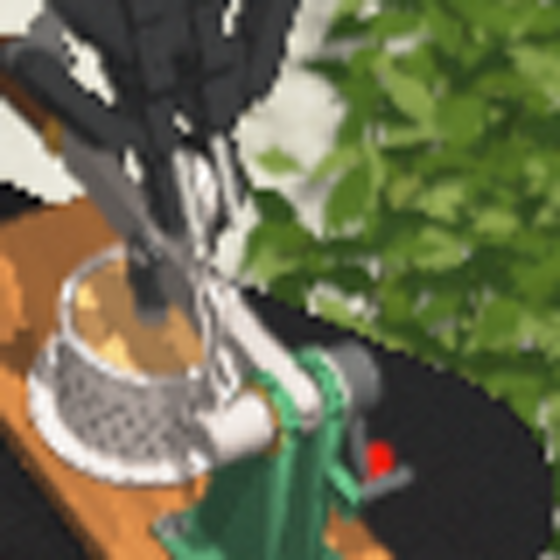

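View pics/w14.png

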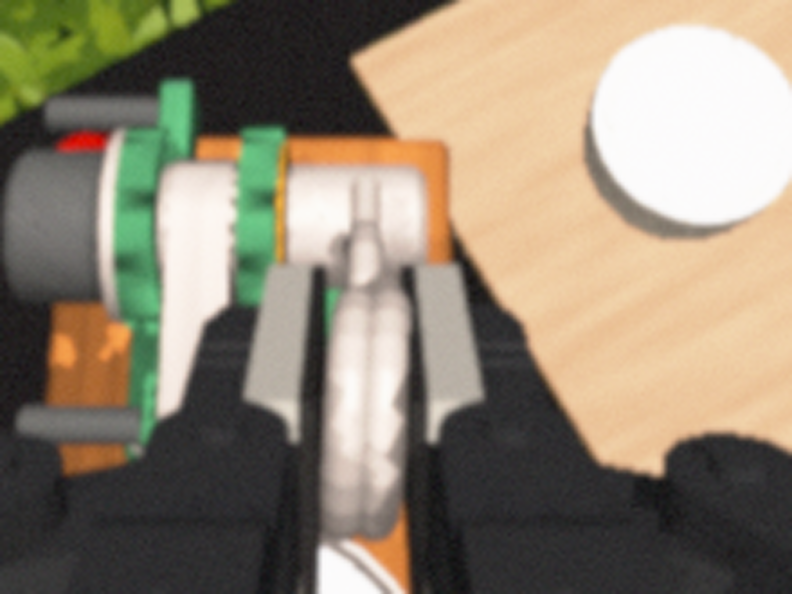

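>>> apply_moves(
  targets=[
    [[1, 0, 0, 0.2, 0, 0, 0], [1, -0.02, 0, 0.2, 0, 0, 0], [1, -0.02, 0, 0.2, 0, 0, 0]],
  ],
)

```text
time: 15.28
position: [607.2, 217.5, 212.6]
eef_rot: [-2.77, -0.713, -0.875]
wrist_force: [0.4, 0.3, -0.4]
finger_gap: 9.0
```

```bash
python3 - <<'E'
from h import *
where();show()
c=snap("side","s15",(335,170,375,210),15)
E
```

```text
remaining 44.6  px -0.09  e -0.03  ang 0.552  axis px-tilt 0.000
F along leg 0.6 px -0.1 e 0.2  t 15.28
t 15.275 p [607.23 217.51 212.63] f [ 0.4   0.3  -0.38] gap 9.0 q [0.23 0.27 1.72 0.29 0.58 1.1 ]
[[ 0.72  0.48  0.5 ]
 [ 0.4  -0.88  0.28]
 [ 0.57 -0.   -0.82]]
```

View pics/s15.png

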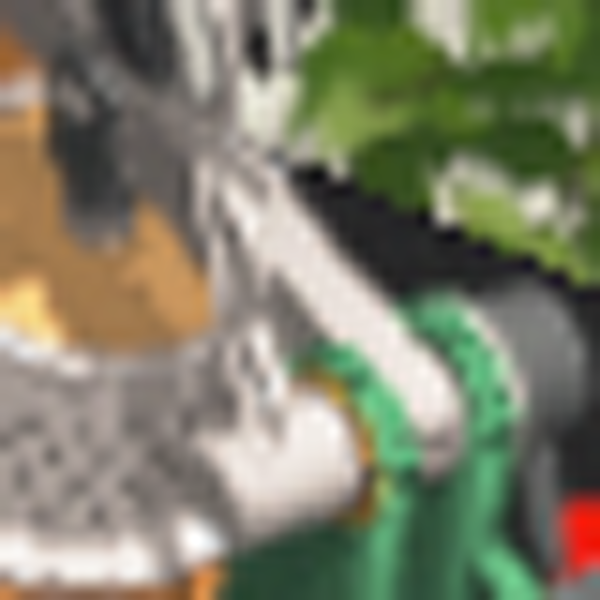

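>>> apply_moves(
  targets=[
    [[1, -0.01, 0, 0.2, 0, 0, 0], [1, -0.01, 0, 0.2, 0, 0, 0]],
  ],
)

```text
time: 15.58
position: [609.1, 218.5, 209.3]
eef_rot: [-2.77, -0.713, -0.875]
wrist_force: [0.3, -0.1, -1.8]
finger_gap: 8.7
```

```bash
python3 - <<'E'
from h import *
where()
E
```

```text
remaining 40.7  px -0.07  e 0.08  ang 0.552  axis px-tilt 0.000
F along leg 1.7 px 0.2 e -0.8  t 15.57
```

>>> apply_moves(
  targets=[
    [[1, -0.01, 0, 0.2, 0, 0, 0], [1, -0.01, 0, 0.2, 0, 0, 0]],
  ],
)

```text
time: 15.82
position: [611.0, 219.6, 205.9]
eef_rot: [-2.77, -0.713, -0.875]
wrist_force: [0.2, 0.5, 0.2]
finger_gap: 8.6
```

```bash
python3 - <<'E'
from h import *
where()
E
```

```text
remaining 36.7  px -0.07  e 0.14  ang 0.552  axis px-tilt 0.000
F along leg 0.1 px -0.3 e 0.4  t 15.82
```

>>> apply_moves(
  targets=[
    [[1, -0.02, 0, 0.2, 0, 0, 0], [1, -0.01, 0, 0.2, 0, 0, 0]],
  ],
)

```text
time: 16.08
position: [612.8, 220.6, 202.6]
eef_rot: [-2.77, -0.713, -0.875]
wrist_force: [-0.1, 0.1, -0.0]
finger_gap: 9.0
```

```bash
python3 - <<'E'
from h import *
where()
c=snap("side","s16",(335,170,375,210),15)
c=snap("wrist","w16",(180,180,400,345),3.6)
E
```

```text
remaining 32.7  px -0.06  e 0.17  ang 0.552  axis px-tilt 0.000
F along leg 0.0 px -0.1 e -0.0  t 16.07
```

View pics/s16.png

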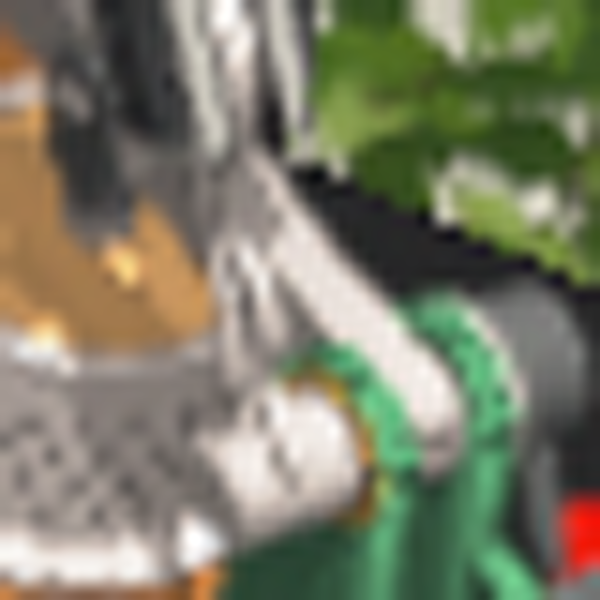

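View pics/w16.png

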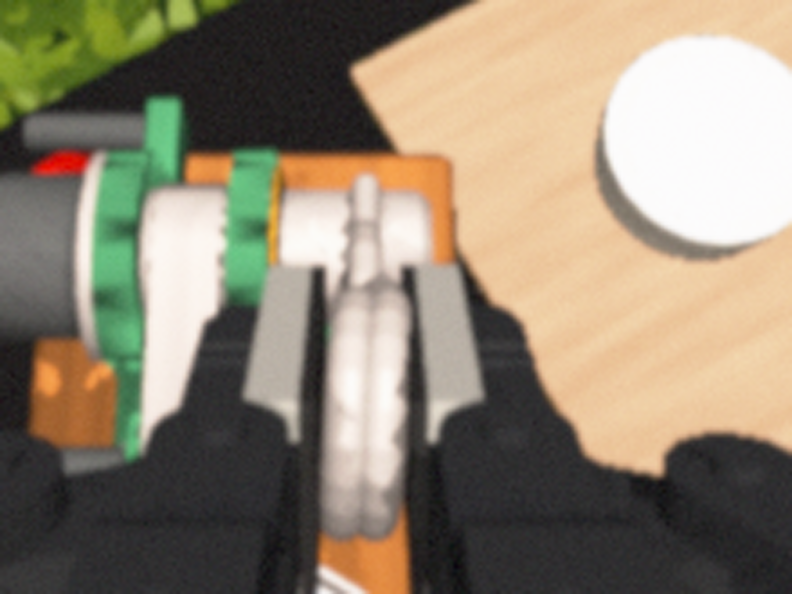

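>>> apply_moves(
  targets=[
    [[1, -0.02, 0, 0.2, 0, 0, 0], [1, -0.01, 0, 0.2, 0, 0, 0]],
  ],
)

```text
time: 16.42
position: [614.6, 221.6, 199.1]
eef_rot: [-2.77, -0.713, -0.875]
wrist_force: [0.0, -0.5, 0.7]
finger_gap: 8.7
```

```bash
python3 - <<'E'
from h import *
where()
E
```

```text
remaining 28.7  px -0.05  e 0.09  ang 0.552  axis px-tilt 0.000
F along leg -0.7 px 0.5 e 0.1  t 16.43
```

>>> apply_moves(
  targets=[
    [[1, -0.02, 0, 0.2, 0, 0, 0], [1, -0.01, 0, 0.2, 0, 0, 0]],
  ],
)

```text
time: 16.68
position: [616.7, 222.6, 196.1]
eef_rot: [-2.77, -0.713, -0.876]
wrist_force: [0.1, 0.0, 4.2]
finger_gap: 9.0
```

```bash
python3 - <<'E'
from h import *
where();print(bot.state()["moment"])
c=snap("side","s17",(335,170,375,210),15)
E
```

```text
remaining 24.9  px 0.02  e 0.55  ang 0.553  axis px-tilt 0.000
F along leg -3.5 px 0.0 e 2.3  t 16.68
[ 0.11789935 -0.10025528  0.03403747]
```

View pics/s17.png

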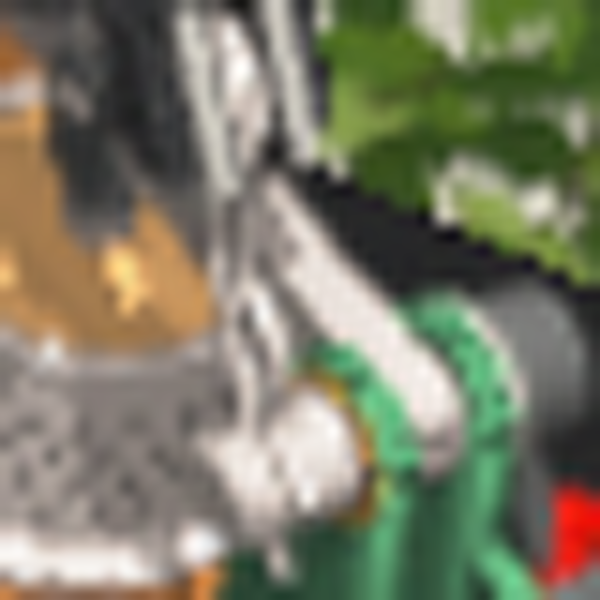

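>>> apply_moves(
  targets=[
    [[1, -0.02, 0, 0.2, 0, 0, 0], [1, -0.01, 0, 0.2, 0, 0, 0]],
  ],
)

```text
time: 16.98
position: [618.4, 223.6, 193.0]
eef_rot: [-2.77, -0.713, -0.877]
wrist_force: [-5.0, -1.9, 8.7]
finger_gap: 8.8
```

```bash
python3 - <<'E'
from h import *
where()
E
```

```text
remaining 21.3  px 0.06  e 0.65  ang 0.553  axis px-tilt 0.001
F along leg -10.2 px -0.7 e 0.1  t 16.98
```

>>> apply_moves(
  targets=[
    [[1, -0.01, 0, 0.2, 0, 0, 0], [1, -0.01, 0, 0.2, 0, 0, 0]],
  ],
)

```text
time: 17.23
position: [620.3, 224.6, 189.4]
eef_rot: [-2.77, -0.713, -0.876]
wrist_force: [-1.2, -0.7, 6.0]
finger_gap: 9.0
```

```bash
python3 - <<'E'
from h import *
where()
E
```

```text
remaining 17.1  px 0.06  e 0.50  ang 0.553  axis px-tilt 0.001
F along leg -5.8 px 0.0 e 2.0  t 17.23
```

>>> apply_moves(
  targets=[
    [[1, -0.01, 0, 0.2, 0, 0, 0], [1, -0.01, 0, 0.2, 0, 0, 0]],
  ],
)

```text
time: 17.48
position: [622.2, 225.6, 186.1]
eef_rot: [-2.77, -0.713, -0.877]
wrist_force: [-0.7, 0.2, 5.6]
finger_gap: 9.0
```

```bash
python3 - <<'E'
from h import *
where()
E
```

```text
remaining 13.1  px 0.07  e 0.63  ang 0.553  axis px-tilt 0.001
F along leg -5.1 px -0.5 e 2.5  t 17.48
```

>>> apply_moves(
  targets=[
    [[1, -0.01, 0, 0.2, 0, 0, 0], [1, -0.01, 0, 0.2, 0, 0, 0]],
  ],
)

```text
time: 17.73
position: [624.1, 226.7, 182.6]
eef_rot: [-2.77, -0.713, -0.876]
wrist_force: [-0.3, -0.0, 4.8]
finger_gap: 8.8
```

```bash
python3 - <<'E'
from h import *
where()
c=snap("side","s18",(335,170,375,210),15)
c=snap("wrist","w18",(180,180,400,345),3.6)
E
```

```text
remaining 9.0  px 0.05  e 0.59  ang 0.553  axis px-tilt 0.001
F along leg -4.2 px -0.1 e 2.3  t 17.73
```

View pics/s18.png

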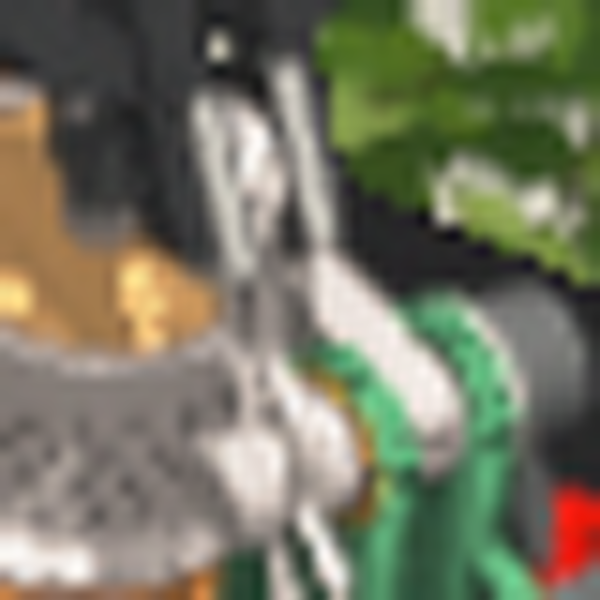

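View pics/w18.png

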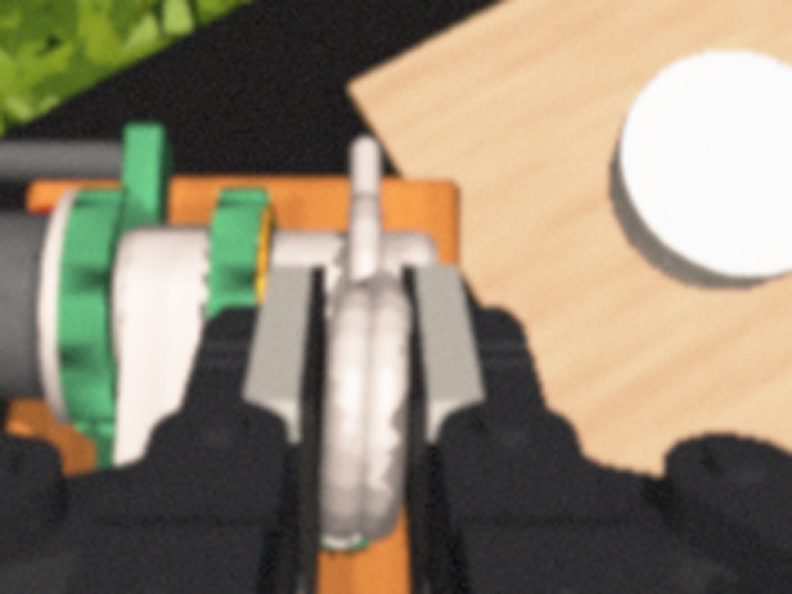

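>>> apply_moves(
  targets=[
    [[1, -0.01, 0, 0.2, 0, 0, 0], [1, -0.01, 0, 0.2, 0, 0, 0]],
  ],
)

```text
time: 18.08
position: [625.8, 227.7, 178.7]
eef_rot: [-2.77, -0.713, -0.875]
wrist_force: [2.6, 0.7, 3.6]
finger_gap: 8.5
```

```bash
python3 - <<'E'
from h import *
where()
E
```

```text
remaining 4.7  px -0.01  e 0.22  ang 0.552  axis px-tilt 0.000
F along leg -1.7 px 0.7 e 4.1  t 18.07
```

>>> apply_moves(
  targets=[
    [[1, -0.01, 0, 0.2, 0, 0, 0]],
  ],
)

```text
time: 18.2
position: [626.6, 228.2, 176.8]
eef_rot: [-2.77, -0.713, -0.875]
wrist_force: [1.9, 1.7, 2.8]
finger_gap: 8.9
```

```bash
python3 - <<'E'
from h import *
where()
E
```

```text
remaining 2.5  px -0.07  e 0.05  ang 0.552  axis px-tilt 0.000
F along leg -1.1 px -0.6 e 3.6  t 18.20
```

>>> apply_moves(
  targets=[
    [[1, -0.01, 0, 0.2, 0, 0, 0]],
  ],
)

```text
time: 18.32
position: [627.5, 228.7, 175.0]
eef_rot: [-2.77, -0.713, -0.874]
wrist_force: [2.5, 1.1, 2.7]
finger_gap: 9.1
```

```bash
python3 - <<'E'
from h import *
where()
E
```

```text
remaining 0.5  px -0.10  e -0.07  ang 0.551  axis px-tilt 0.000
F along leg -0.8 px 0.3 e 3.7  t 18.32
```

>>> apply_moves(
  targets=[
    [[1, 0, 0, 0.15, 0, 0, 0]],
  ],
)

```text
time: 18.45
position: [628.2, 229.1, 173.7]
eef_rot: [-2.77, -0.713, -0.874]
wrist_force: [1.8, 0.8, 2.4]
finger_gap: 9.1
```

```bash
python3 - <<'E'
from h import *
where()
c=snap("side","s19",(335,170,375,210),15)
c=snap("wrist","w19",(180,180,400,345),3.6)
E
```

```text
remaining -1.0  px -0.13  e -0.05  ang 0.551  axis px-tilt 0.000
F along leg -1.1 px 0.2 e 2.9  t 18.45
```

View pics/s19.png

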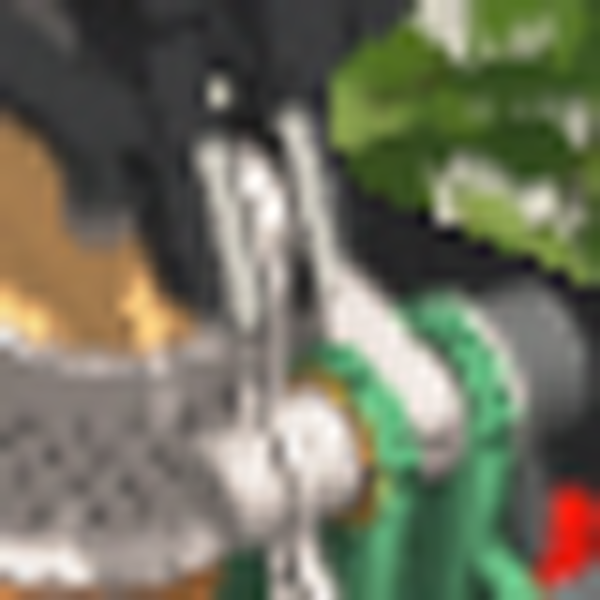

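View pics/w19.png

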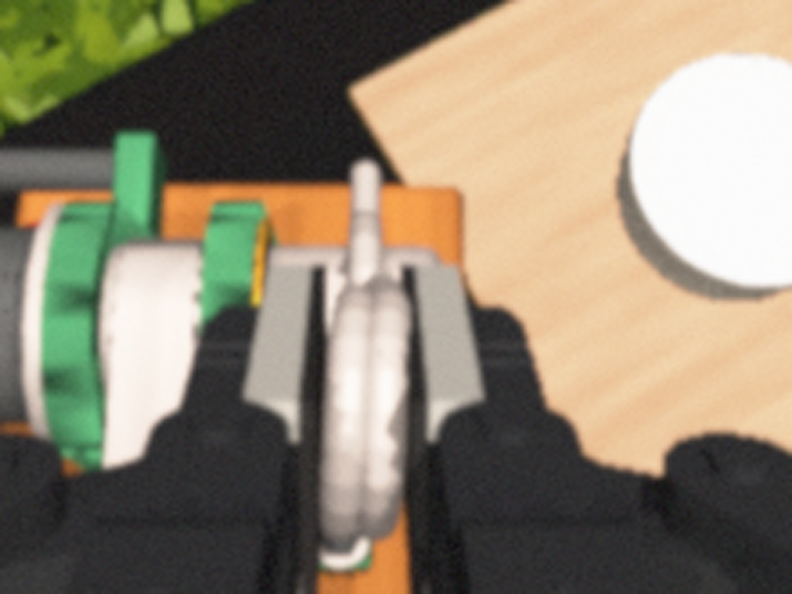

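>>> apply_moves(
  targets=[
    [[1, 0, 0, 0.15, 0, 0, 0]],
  ],
)

```text
time: 18.68
position: [628.9, 229.5, 172.6]
eef_rot: [-2.77, -0.713, -0.874]
wrist_force: [1.8, 1.5, 2.4]
finger_gap: 8.6
```

```bash
python3 - <<'E'
from h import *
where()
E
```

```text
remaining -2.4  px -0.12  e 0.04  ang 0.551  axis px-tilt 0.000
F along leg -0.9 px -0.5 e 3.3  t 18.68
```

>>> apply_moves(
  targets=[
    [[1, 0, 0, 0.1, 0, 0, 0]],
  ],
)

```text
time: 18.8
position: [629.4, 229.7, 171.7]
eef_rot: [-2.77, -0.713, -0.874]
wrist_force: [1.2, 1.5, 1.8]
finger_gap: 8.5
```

```bash
python3 - <<'E'
from h import *
where()
c=snap("wrist","w20",(180,180,400,345),3.6)
E
```

```text
remaining -3.4  px -0.11  e 0.06  ang 0.551  axis px-tilt 0.000
F along leg -0.6 px -0.7 e 2.4  t 18.80
```

View pics/w20.png

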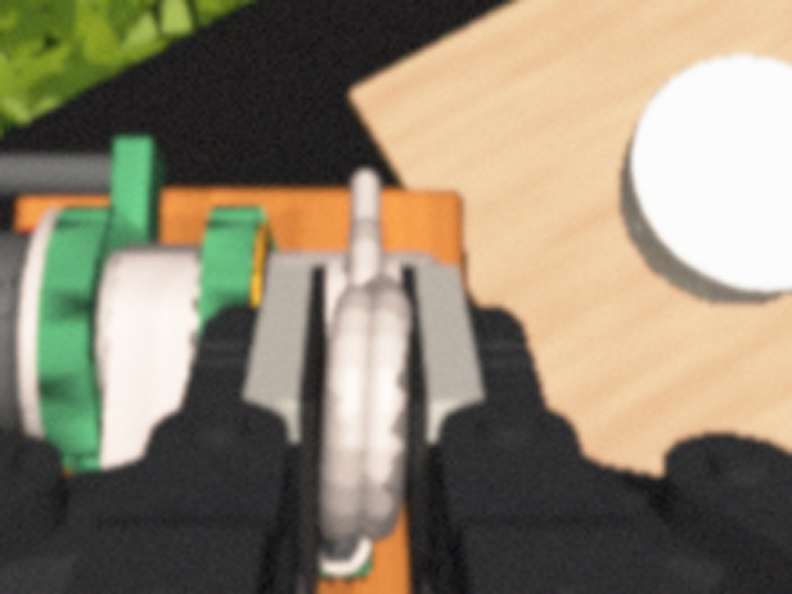

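>>> apply_moves(
  targets=[
    [[1, 0, 0, 0.1, 0, 0, 0], [1, -0.01, 0, 0.1, 0, 0, 0]],
  ],
)

```text
time: 19.1
position: [630.2, 230.2, 170.1]
eef_rot: [-2.77, -0.713, -0.874]
wrist_force: [0.3, -0.8, 1.8]
finger_gap: 9.4
```

```bash
python3 - <<'E'
from h import *
where()
E
```

```text
remaining -5.4  px -0.12  e 0.05  ang 0.551  axis px-tilt 0.000
F along leg -1.6 px 0.9 e 0.8  t 19.10
```

>>> apply_moves(
  targets=[
    [[1, 0, 0, 0.1, 0, 0, 0]],
  ],
)

```text
time: 19.23
position: [630.9, 230.5, 169.6]
eef_rot: [-2.77, -0.713, -0.875]
wrist_force: [-2.9, -2.4, 6.1]
finger_gap: 8.6
```

```bash
python3 - <<'E'
from h import *
where()
c=snap("wrist","w21",(180,180,400,345),3.6)
c=snap("side","s21",(335,170,375,210),15)
E
```

```text
remaining -6.2  px -0.08  e 0.39  ang 0.552  axis px-tilt 0.000
F along leg -7.2 px 0.7 e 0.0  t 19.23
```

View pics/w21.png

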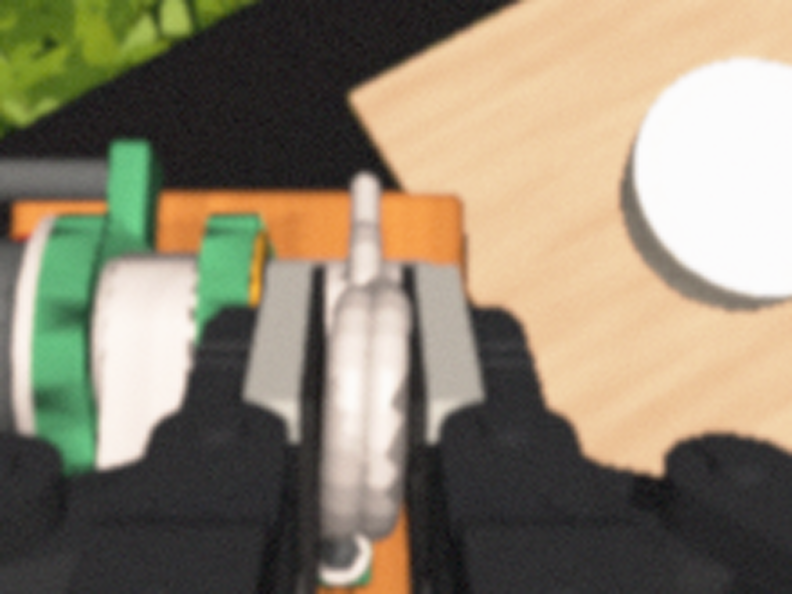

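View pics/s21.png

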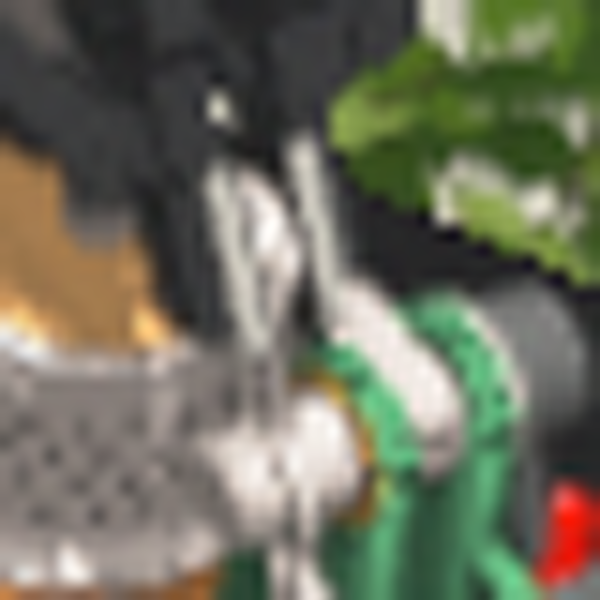

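>>> apply_moves(
  targets=[
    [[1, 0, 0, 0.05, 0, 0, 0]],
  ],
)

```text
time: 19.45
position: [631.1, 230.6, 169.3]
eef_rot: [-2.77, -0.713, -0.875]
wrist_force: [-4.8, -2.6, 7.9]
finger_gap: 8.7
```

```bash
python3 - <<'E'
from h import *
where()
E
```

```text
remaining -6.5  px -0.05  e 0.49  ang 0.552  axis px-tilt 0.000
F along leg -9.6 px -0.1 e -0.6  t 19.45
```

>>> apply_moves(
  targets=[
    [[1, -0.02, 0, -0.1, 0, 0, 0], [0.6, 0, 0, 0, 0, 0, 0], [0.5, 0, 0, 0, 0, 0, 0], [0.5, 0, 0, 0, 0, 0, 0], [0.5, 0, 0, 0, 0, 0, 0]],
  ],
)

```text
time: 20.08
position: [630.5, 230.4, 169.6]
eef_rot: [-2.77, -0.713, -0.874]
wrist_force: [0.1, -0.4, 1.2]
finger_gap: 42.9
```

```bash
python3 - <<'E'
from h import *
where()
c=snap("wrist","w22",(180,180,400,345),3.6)
E
```

```text
remaining -5.9  px -0.12  e 0.05  ang 0.551  axis px-tilt 0.000
F along leg -1.1 px 0.4 e 0.5  t 20.07
```

View pics/w22.png

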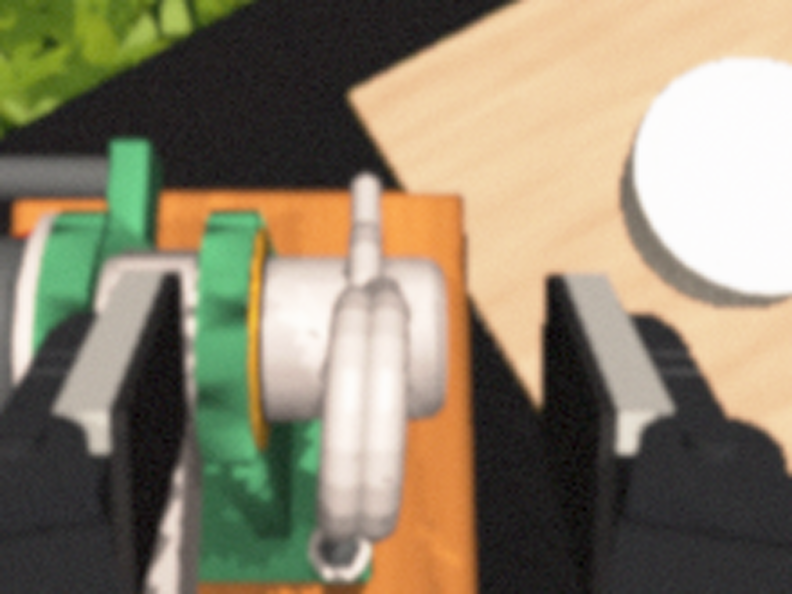

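Released and the clip stayed put. Retracting along the tool axis.

>>> apply_moves(
  targets=[
    [[0.5, 0, 0, -2, 0, 0, 0], [0.5, 0, 0, -4, 0, 0, 0], [0.5, 0, 0, -4, 0, 0, 0], [0.5, 0, 0, -3, 0, 0, 0], [0.5, 0, 0, 0, 0, 0, 0], [0.5, 0, 0, 0, 0, 0, 0]],
  ],
)

```text
time: 20.88
position: [565.2, 194.4, 275.2]
eef_rot: [-2.771, -0.713, -0.873]
wrist_force: [0.0, -0.6, 0.4]
finger_gap: 42.5
```

```bash
python3 - <<'E'
from h import *
show()
c=snap("wrist","w23",(200,120,400,270),4)
c=snap("side","s23",(325,165,395,220),11)
c=snap("top","t23",(140,160,230,235),8)
E
```

```text
t 20.875 p [565.23 194.37 275.21] f [ 0.05 -0.61  0.37] gap 42.5 q [0.2  0.1  1.76 0.27 0.71 1.11]
[[ 0.72  0.48  0.5 ]
 [ 0.4  -0.88  0.28]
 [ 0.57 -0.   -0.82]]
```

View pics/w23.png

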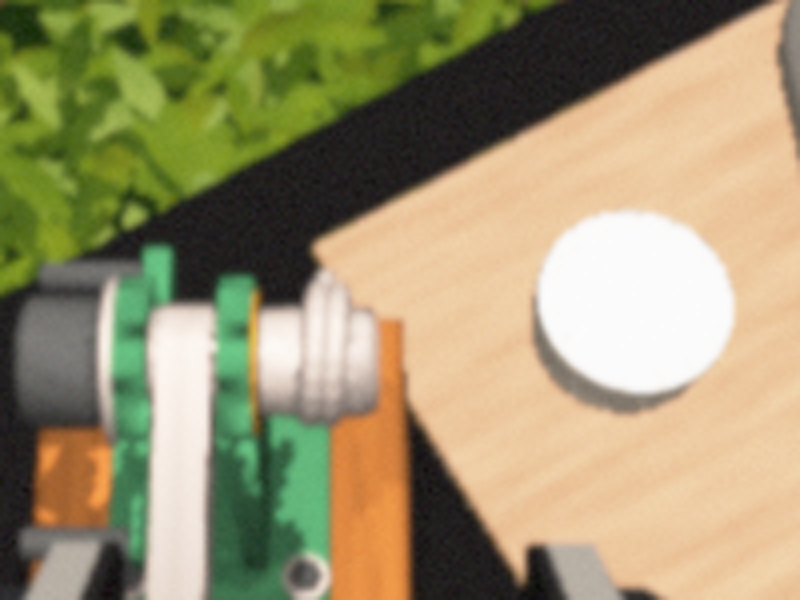

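View pics/s23.png

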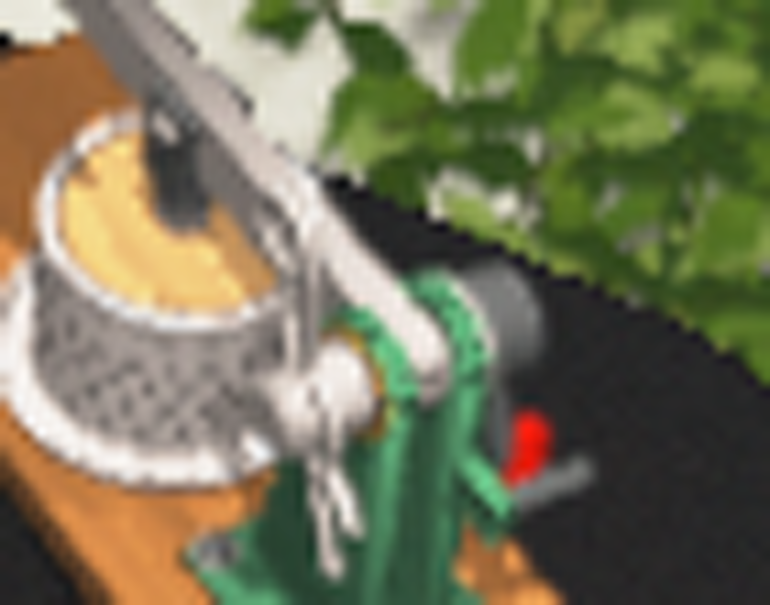

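View pics/t23.png

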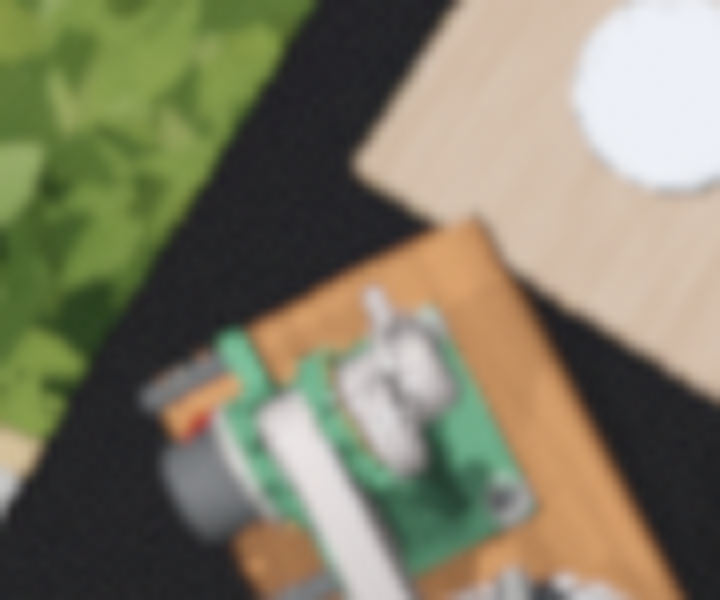

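```bash
python3 - <<'E'
from h import *
print(bot.hand_in())
E
```

```text
the job is handed in; nothing more can be done
None
```

The job is done and handed in at about 21 s of the 72 s allowed.

- **Pin:** I pushed it in until it stopped dead, at a peak reading of about 18 N. In the last images its washer is against the cheek.
- **Clip:** I took it from the rack, where it leaned about 0.06 rad. I tilted it about 0.55 rad to match the hole, whose top leans towards the lever. The leg went in with about 1 N. The bow rode over at about 10 N, and the push ended at a firm stop at about 10 N. I then eased back 1 mm, let go and backed away.
- **Last checks:** The side view shows the leg and the bow's end below the pin, and the bow closed over it. The wrist force is about zero, and nothing is touching the clip. The other objects in view had not moved.
- **Disagreements:** The stop came about 6 mm deeper than I had calculated. An error in my estimate of the coil's height in the grip would explain it, and the side camera had already pointed that way. After release the pin, with the clip in it, turned to a different angle than it had during insertion. The clip stayed in place.

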